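# Ready the moisture analyser for its next sample

## Robot

A 6-joint arm with a two-finger parallel gripper is mounted at the origin on the work surface. World frame = base frame: x ahead of the robot, y to its left, z up, the work surface at z = 0. Lengths are in m, angles in rad, forces in N, time in s.
With the tool pointing down it reaches from about 0.3 to 0.875 m from the base axis. Payload 6.4 kg.
Tool frame: the origin (TCP) lies at the very end of the fingers, on their centre line; the grasp point (between the pads) lies manip.tcp_to_grasp behind it (manip.tcp_to_grasp is the distance from the TCP to the grasp point, in m); y points along the fingers, x is the direction in which the jaws open and shut, and the axes are right-handed (so a half turn about y gives the same grasp; the last joint's range is limited). The gripper opens to 88 mm and grips with 3 to 60 N. Pads are 18 mm wide; open, the fingers measure 123 mm over their backs; the gripper's body (75 mm by 187 mm) begins 45 mm behind the grasp point.
Start: joints at [-1.363, 0.181, 1.607, -0, 1.354, -0.206], TCP at [0.231, -0.526, 0.239] pointing down, gripper open.
Joint ranges: [-2.99, 2.99], [-0.89, 2.07], [0.3, 2.58], [-1.14, 4.28], [0, 2.63], [-3.12, 3.12]. Speed limits (rad/s): [2.57, 2.57, 3.01, 3.14, 3.14, 3.14].

## Interface

Orientations are given as a unit quaternion [x, y, z, w].
In Python, from station import telemetry, vision, order, manip gives the robot as it stands.
- The arm moves only by the tool apply_moves, never from a script. Its argument "steps" is one flat list of numbers, 7 for each row, row after row: the gripper command: -1 is fully open, 1 is shut, values between are in proportion, then the shift along the tool's x, y, z in units of 100 mm (1.0 is 100 mm), then the turn, a rotation vector about the tool's x, y, z in units of 90 degrees (1.0 is 90 degrees). In form: [hand, tx, ty, tz, ax, ay, az, hand, tx, ty, tz, ax, ay, az, ...]. A call has 1 to 8 rows; each row is the pose to reach, as a shift and turn from the pose commanded when the call began, along the tool's axes at that moment; what a row does not reach only later rows make up. A row lasts 1/12 s, in which the tool goes at most 41.7 mm and 7.16 degrees, less where a joint would pass 70% of its speed; a pose out of reach is approached as far as the arm can. A call with a number of a shift or a turn outside -1 to 1 is refused whole. A call with a gripper value outside its range is refused whole. The fingers move at their own pace and stop on an object; "grip_force" is the grip in N (left out, the last holds). Time passes only in rows, so rows that repeat a pose let the fingers close. It gives the time, the measured TCP pose, the force and the opening at its end, in the units of the state.
- telemetry.get_state(): the state, without advancing time (a new reading comes with each control period).
- vision.snapshot(name): name is "side" or "top"; returns a dict with "frame" (400x640x3 uint8, red, green, blue), "mtx" (3x3 intrinsics, pixels), "k1" (the pictures are not rectified: a ray, as slopes to the right and down, at radius r is drawn at 1 + k1 r^2 times it, then the intrinsics apply), "R" (3x3) and "t" (3): a world point X has camera coordinates R X + t. Camera axes: x right, y down, z forward; pixel columns grow to the right and rows downward; lengths in m; the calibration is good to about 2 mm. A picture is of the moment at which its call begins. There is no depth.
- order.close_job(): hands the job in, once; it reports no verdict.
The state is a dict: "time": time; "joints": joint angles; "joint_vel": joint speeds; "tau": joint torques, N m; "tcp_pos": TCP position; "eef_rot": TCP orientation; "ft_force": force on the tool from outside, world axes, zero at the start; "wrist_torque": the same for the moment, N m; "opening": finger opening in m.
Only numpy, scipy, OpenCV 4.12 (cv2) and the standard library are available. Lean on these libraries where they do the work, as an engineer would, in place of code of your own. Each camera call takes 0.05 s, during which the arm holds its last target.

## Task

Get the moisture analyser ready for the next sample: lift its hood and swing it back until it stays wide open by itself. Then pick up the dish holder, with the dish lying in it, and lower it into the chamber - kept level, not dropped - so that the holder lies flat inside the draft-shield ring with its grip in the ring's front gap and the dish rests on the pan support. Leave the hood open and the other things on the bench where they are.

Things in the scene. Friction and masses are not known exactly. Their poses are not given: they have to be found in the camera images.
- analyser: Bench moisture analyser, fixed: 345 mm deep, 196 mm wide, 155 mm high with its hood shut. Off-white body with a sloping key panel at the front (34 to 64 mm high) and a flat deck 86 mm above the bench. Origin on the bench under the chamber's centre; its own -x axis points to its front (which faces the robot, give or take 0.18 rad), y to its left side as seen looking along +x, z up. The body spans x = -205 to +140 mm.
- hood (a joint): Angle of the grey hood about its hinge (rad): 0 shut, 1.8 fully open against its stop. The hood (176 mm wide, about 0.7 kg, hollow underneath) is sprung over centre: below about 1.1 rad weight and spring pull it shut (from shut, about 5 N upwards at the handle lifts it); beyond that it swings by itself, slowed by a damper, to the stop and stays.
- hood_hinge (a point): Middle of the hood's hinge line, on the analyser (does not move with the hood): 70 mm behind the chamber's centre and 100 mm above the bench. The hinge line runs along the analyser's y axis; opening carries the handle up and then backwards (towards the analyser's +x); fully open it stands 310 mm above the bench and 67 mm behind this line.
- hood_handle (a point): Middle of the hood's handle, a round grey bar 12 mm thick and 110 mm long along the analyser's y axis, standing 46 mm in front of the hood's front face on two stays at its ends (98 mm free between them). With the hood shut it lies 218 mm in front of the hinge line and 18 mm above it (118 mm above the bench); it moves with the hood. About 50 mm free below it.
- pan_support (a point): Centre of the top of the pan support, a low steel star (arms 68 mm across) in the middle of the chamber, 91.5 mm above the bench and 5.5 mm above the deck. Axes as the analyser's. Around it on the deck stands the draft-shield ring: inside diameter 113 mm, wall 3 mm, 8 mm high, with a 32 mm wide gap at the front (the analyser's -x).
- holder_grip (a point): Centre of the dish holder's black grip, a block 32 mm long (along the holder's x), 12 mm wide (y) and 32 mm high. It lies 74 mm from the ring's centre along the holder's -x axis and 24 mm above the holder's underside; the grip's lower face is 8 mm and its top 40 mm above the underside. The holder weighs about 70 g and stands on the bench, grip roughly towards the robot; it is on the robot's left or right.
- holder_ring (a point): Centre of the holder's aluminium ring (outside diameter 103 mm, inside 88 mm, 10 mm high), 5 mm above its underside. Axes: x from the grip to the ring, z up. In place, the underside lies on the chamber's deck, so this point is 5 mm above the deck.
- dish_center (a point): Centre of the loose round aluminium dish (95 mm across its flange, 9 mm high, 15 g), 4.5 mm above its underside. It hangs in the holder's ring by its flange, its underside 2.5 mm above the holder's. In the chamber the pan support lifts it 3 mm off the ring.
- beaker: Empty glass beaker, 74 mm across, 92 mm high; origin at the centre of its underside. Bystander.
- jar: Amber reagent jar, 68 mm across, 110 mm high; origin at the centre of its underside. Bystander.
- spatula: Steel laboratory spatula lying flat, 190 mm long; origin under its middle. Bystander.
Mind the look-alikes: they are no part of the job. Of the things that look like the part that bears holder_grip, take the one that is nearest to the robot's base at the start.

How it is judged:
On the way, in this order (a step that is already met when the one before it is completed fails the run):
1. the hood is wide open against its stop and the fingers are off it (value of joint hood above 1.7 rad and contact force between the fingers and hood below 0.1 N), for 0.4 s.
2. the holder lies in the draft-shield ring and the dish rests on the pan support (horizontal distance between dish_center and pan_support below 0.008 m and z of dish_center in the frame of pan_support below 0.0065 m and z of holder_ring in the frame of pan_support below 0.0015 m), for 0.2 s.
At the end, for the whole second after the job is handed in: Hood open beyond 1.7 rad. The holder's ring lies flat (0.05 rad) on the deck inside the draft shield, within 2 mm in height and 7.5 mm of the centre, grip in the front gap; the dish rests level on the pan support, within 2 mm in height and 8 mm of its centre; all at rest (all of step 2 and value of joint hood above 1.7 rad and z of dish_center in the frame of pan_support above 0.0025 m and angle between each of dish_center, holder_ring's own z axis and vertical below 0.05 rad and horizontal distance between holder_ring and pan_support below 0.0075 m and x of holder_grip in the frame of pan_support below -0.06 m and linear speed of each of dish, holder below 0.02 m/s); the robot touches nothing.
It fails at once if the dish or its holder is tipped (more than about 25 degrees) (angle between any of dish_center, holder_ring's own z axis and vertical above 0.45 rad).
It fails at once if the holder is let go above the chamber, more than 12 mm over its seat (horizontal distance between holder_ring and pan_support below 0.05 m and z of holder_ring in the frame of pan_support above 0.0115 m and contact force between the fingers and holder below 0.05 N).
It fails at once if a bystander (beaker, jar or spatula) is moved by more than 30 mm (distance of any of beaker, jar, spatula from where it was at the start of the episode above 0.03 m).
It also fails if it takes over 56 s, if anything falls off the work surface, if the arm or the gripper's body presses on something with over 40 N, if the wrist force passes 120 N, or if a joint passes its speed limit or range.

## Working session

There is one attempt and no reset: what is moved stays moved. The work goes in short steps, Python scripts to look and compute and a tool call to move; the robot and the scene stay as the last step left them, time stands still between calls to the robot, and variables do not carry over. Pictures are saved under pics/ and viewed, and the job is handed in when it is done.

Besides the shell and the picture viewer there is one more tool, called after ">>>" as name(argument=value, ...), one argument or row to a line, values as JSON. apply_moves: Moves the arm, as the interface text tells. Its arguments: {"type":"object","properties":{"steps":{"type":"array"},"grip_force":{"type":"number"}},"required":["steps"]}

```bash
ls; mkdir -p pics
python3 - <<'E'
from station import telemetry, vision, manip
import cv2, numpy as np
s=telemetry.get_state(); print({k:np.round(v,4).tolist() for k,v in s.items()}); print(manip.tcp_to_grasp)
import pickle
for n in("side","top"):
    d=vision.snapshot(n); pickle.dump(d,open(f"pics/{n}0.pkl","wb"))
    cv2.imwrite(f"pics/{n}0.png",d["frame"][:,:,::-1]); print(n,d["mtx"].tolist(),d["k1"],np.round(d["R"],4).tolist(),np.round(d["t"],4).tolist())
E
```

```text
pics
{'time': 0.0, 'joints': [-1.3633, 0.1815, 1.608, -0.0, 1.3538, -0.2063], 'joint_vel': [0.0009, 0.0014, -0.0006, 0.0025, 0.0005, 0.0002], 'tau': [-0.0003, -43.3864, -34.185, 0.0702, 0.0385, -0.0001], 'tcp_pos': [0.2311, -0.5259, 0.2378], 'eef_rot': [-0.5916, 0.3871, -0.3862, 0.5925], 'ft_force': [-0.7135, -1.0638, -0.8826], 'wrist_torque': [0.0064, -0.0005, -0.0189], 'opening': 0.0884}
0.0187
side [[473.17774923932967, 0.0, 320.96589966842294], [0.0, 473.17774923932967, 201.34888263790916], [0.0, 0.0, 1.0]] -0.004641316315841102 [[0.967, -0.2546, 0.0111], [-0.1782, -0.7067, -0.6847], [0.1822, 0.6601, -0.7288]] [-0.5122, 0.1091, 1.513]
top [[496.17577749242747, 0.0, 310.59580779921566], [0.0, 496.17577749242747, 198.37043421653956], [0.0, 0.0, 1.0]] -0.14861581699063783 [[0.0029, -0.9999, 0.0138], [-0.9963, -0.0041, -0.0856], [0.0856, -0.0135, -0.9962]] [-0.0618, 0.5389, 1.3556]
```

View pics/side0.png

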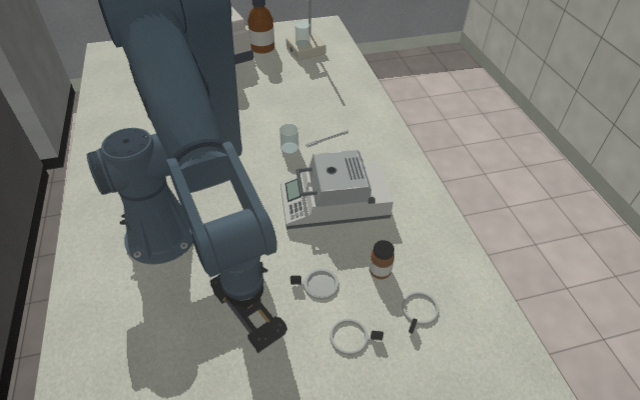

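View pics/top0.png

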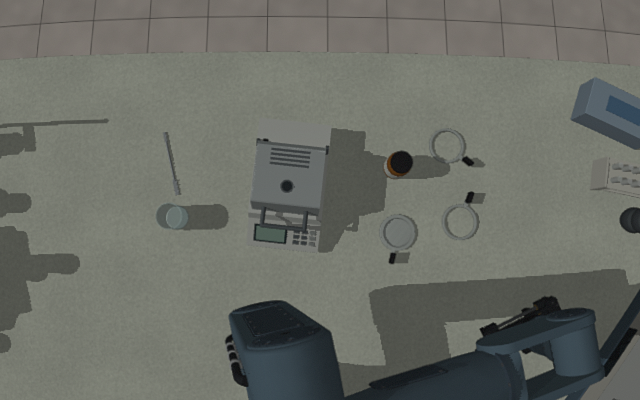

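The side view shows three ring holders: (321,284) with its grip at (295,280), (350,337) and (420,309). In the top view they are at (398,232), (460,222) and (448,146). The first fits: it holds a dish, its grip points to the robot, and it looks nearest the base. I'll confirm that in an enlarged crop.

```bash
cat > h.py <<'E'
import numpy as np, cv2, pickle
def load(n): return pickle.load(open(f"pics/{n}.pkl","rb"))
def dist(d): return np.array([d["k1"],0,0,0,0.])
def proj(d,X):
    X=np.atleast_2d(X).astype(float); c=X@np.array(d["R"]).T+np.array(d["t"]); s=c[:,:2]/c[:,2:]
    r2=(s**2).sum(1,keepdims=True); s=s*(1+d["k1"]*r2); M=np.array(d["mtx"]); return s*[M[0,0],M[1,1]]+M[:2,2]
def ray(d,uv):
    s=cv2.undistortPoints(np.array(uv,float).reshape(-1,1,2),np.array(d["mtx"]),dist(d))[:,0]
    R=np.array(d["R"]);t=np.array(d["t"]); return -R.T@t, np.c_[s,np.ones(len(s))]@R
def atz(d,uv,z):
    o,v=ray(d,uv); return o+v*((z-o[2])/v[:,2])[:,None]
def snap(n,name):
    from station import vision
    d=vision.snapshot(n); pickle.dump(d,open(f"pics/{name}.pkl","wb")); return d
def crop(d,x0,y0,x1,y1,f,out):
    im=d["frame"][y0:y1,x0:x1,::-1]; cv2.imwrite(f"pics/{out}.png",cv2.resize(im,None,fx=f,fy=f,interpolation=cv2.INTER_CUBIC))
E
python3 - <<'E'
from h import *
t=load("top0");s=load("side0")
crop(t,240,115,340,255,4,"c1"); crop(t,370,120,500,270,4,"c2"); crop(s,270,140,400,240,5,"c3"); crop(s,280,260,450,360,4,"c4")
for n,d,p in (("top",t,[(398,232),(460,222),(448,146),(390,258)]),("side",s,[(321,284),(350,337),(420,309),(295,280)])): 
    P=atz(d,p,.008); print(n,P.round(3).tolist(),np.hypot(P[:,0],P[:,1]).round(3))
E
```

```text
top [[0.446, -0.307, 0.008], [0.475, -0.486, 0.008], [0.694, -0.456, 0.008], [0.374, -0.283, 0.008]] [0.542 0.68  0.83  0.469]
side [[0.448, -0.309, 0.008], [0.481, -0.49, 0.008], [0.697, -0.458, 0.008], [0.378, -0.276, 0.008]] [0.544 0.687 0.834 0.468]
```

View pics/c1.png

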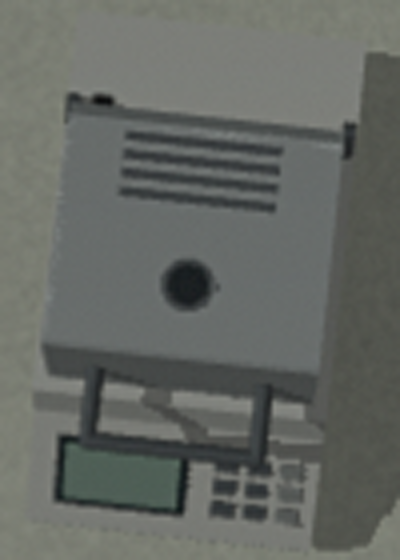

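View pics/c2.png

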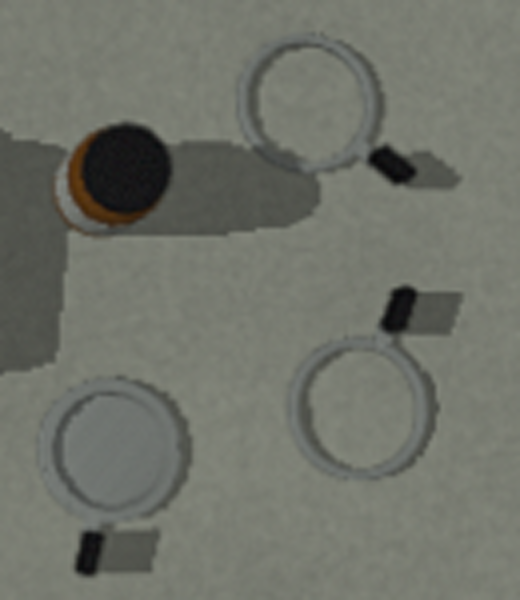

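View pics/c3.png

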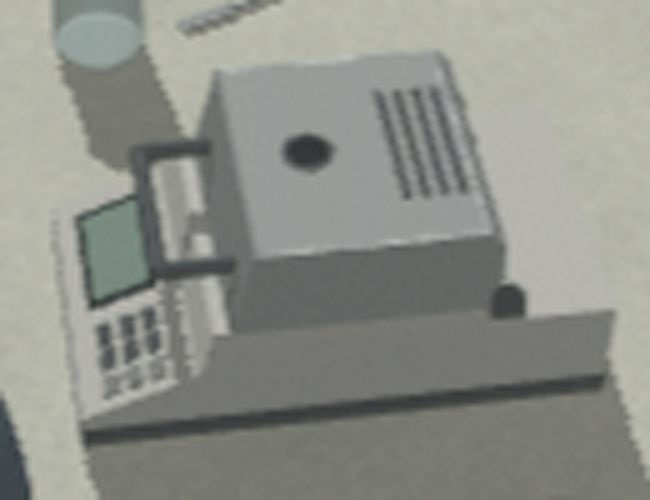

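View pics/c4.png

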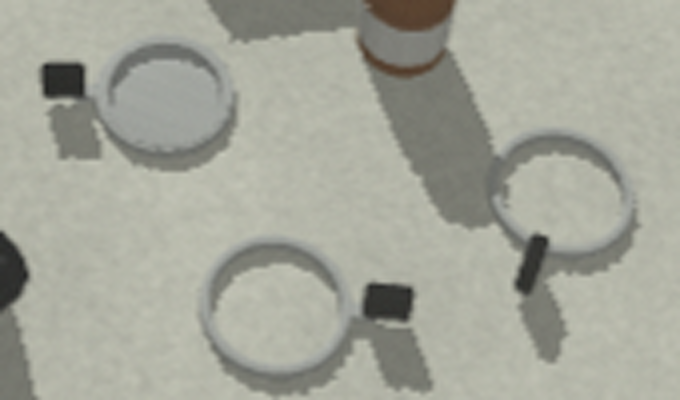

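The crop confirms it: the holder with the dish (top 398,232, grip 392,258) is the only one with a dish, and both views put it nearest the base at 0.54 m (the others 0.68 and 0.83). Next I'll fit the analyser and holder poses.

```bash
cat > fit.py <<'E'
from h import *
from scipy.optimize import least_squares
t=load("top0");s=load("side0")
def T(u,v):return (u/4+240-.375,v/4+115-.375)
def S(u,v):return (u/5+270-.4,v/5+140-.4)
obs=[(t,T(85,440),(-.148,.052,.118)),(t,T(262,458),(-.148,-.052,.118)),
(t,T(28,515),(-.205,.098,.034)),(t,T(312,550),(-.205,-.098,.034)),
(s,S(140,152),(-.148,.052,.118)),(s,S(158,270),(-.148,-.052,.118)),
(s,S(615,312),(.14,-.098,.086)),(s,S(545,107),(.14,.098,.086)),(t,T(75,12),(.14,.098,.086))]
def pose(p,m): c,q=np.cos(p[2]),np.sin(p[2]); m=np.array(m); return np.array([p[0]+c*m[0]-q*m[1],p[1]+q*m[0]+c*m[1],m[2]])
f=lambda p:np.concatenate([proj(d,pose(p,m))[0]-uv for d,uv,m in obs])
if __name__=="__main__":
    r=least_squares(f,[.5,-.03,0],loss='soft_l1'); print(r.x,f(r.x).reshape(-1,2).round(1).tolist()); np.save("an.npy",r.x)
    # holder: contour points of ring outer & grip
    def C(u,v):return (u/4+370-.375,v/4+120-.375)
    def D(u,v):return (u/4+280-.375,v/4+260-.375)
    # grip top centre
    ho=[(t,C(91,552),(-.074,0,.040)),(s,D(64,70),(-.074,0,.040))]
    # ring top outer extents: left,right,top,bottom
    ho2=[(t,C(116,449),(0,0,.010)),(s,D(168,92),(0,0,.010))]
    g=lambda p:np.concatenate([proj(d,pose(p,m))[0]-uv for d,uv,m in ho+ho2])
    r=least_squares(g,[.45,-.3,0],loss='soft_l1'); print(r.x,g(r.x).reshape(-1,2).round(1).tolist()); np.save("ho.npy",r.x)
    from math import pi
    for n,d in(("top",t),("side",s)):
        im=cv2.resize(d["frame"][:,:,::-1],None,fx=4,fy=4,interpolation=cv2.INTER_CUBIC).copy()
        def pl(p,m,col):
            q=np.array([proj(d,pose(p,x))[0] for x in m])*4+1.5; cv2.polylines(im,[np.int32(q)],False,col,1,cv2.LINE_AA)
        a=np.load("an.npy");h=r.x
        pl(a,[(-.148,.055,.118),(-.148,-.055,.118)],(0,0,255))
        pl(a,[(-.205,.098,.034),(-.205,-.098,.034)],(0,255,0)); pl(a,[(.14,.098,.086),(.14,-.098,.086)],(0,255,0))
        for R,z in((.0515,.010),(.044,.010)): pl(h,[(R*np.cos(k),R*np.sin(k),z) for k in np.linspace(0,2*pi,60)],(0,0,255))
        pl(h,[(-.09,-.006,.04),(-.058,-.006,.04),(-.058,.006,.04),(-.09,.006,.04),(-.09,-.006,.04)],(0,255,255))
        c=np.int32(proj(d,[a[0],a[1],.09])[0]*4);e=np.int32(proj(d,[h[0],h[1],.01])[0]*4)
        A=im[c[1]-300:c[1]+300,c[0]-240:c[0]+240];B=im[e[1]-300:e[1]+300,e[0]-160:e[0]+160]
        cv2.imwrite(f"pics/o_{n}.png",np.hstack([A,B]))
E
python3 fit.py
```

```text
[ 0.60529847 -0.00285461 -0.10368788] [[2.0, -0.3], [-2.1, -0.5], [-0.2, 0.8], [-0.1, -0.2], [-0.7, 1.0], [-0.4, -0.1], [-0.1, -0.5], [-0.5, -0.3], [1.0, -0.9]]
[ 0.44812435 -0.30711637 -0.2871664 ] [[0.6, -0.6], [-0.4, -0.6], [-0.3, -0.5], [-0.9, 0.5]]
```

View pics/o_top.png

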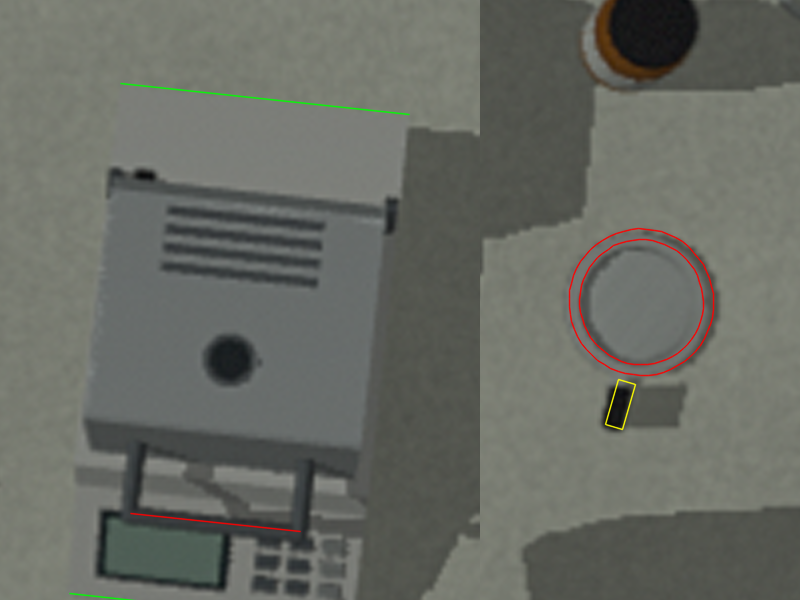

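View pics/o_side.png

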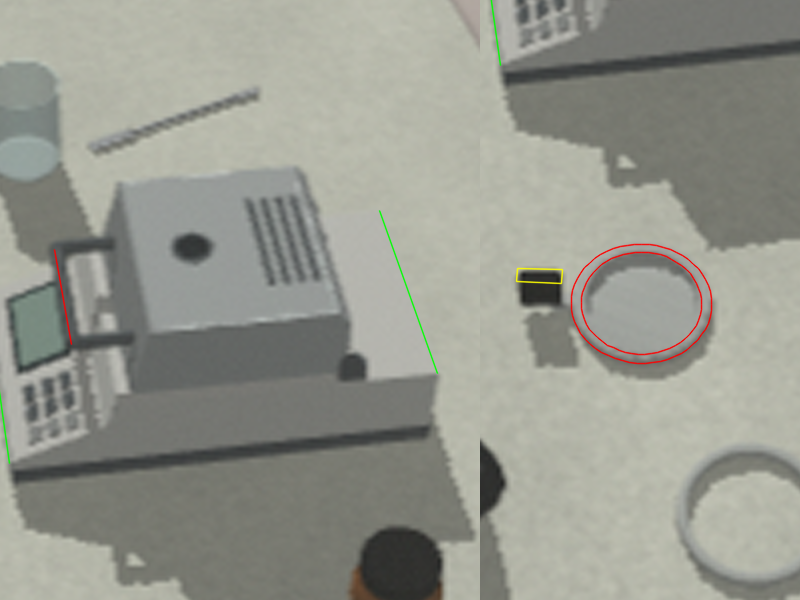

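The overlay fits to about 2 mm. The analyser is at (0.605,-0.003) with yaw -0.104, and the holder is at (0.448,-0.307) with yaw -0.287. The plan is to hook closed fingers under the handle bar with the tool pitched forward, then follow its arc.

```bash
cat > go.py <<'E'
from h import *
from scipy.spatial.transform import Rotation as Ro
from station import telemetry
def Rt(psi,p,sgn):  # tool y dir: heading psi, p below horizontal; x along +-lateral
    y=np.array([np.cos(psi)*np.cos(p),np.sin(psi)*np.cos(p),-np.sin(p)]); x=sgn*np.array([-np.sin(psi),np.cos(psi),0])
    return np.c_[x,y,np.cross(x,y)]
def rel(P,R,base=None):
    s=telemetry.get_state(); p0=np.array(s["tcp_pos"]);R0=Ro.from_quat(s["eef_rot"]).as_matrix()
    if base is not None:p0,R0=base
    sh=R0.T@(np.array(P)-p0)*10; rv=Ro.from_matrix(R0.T@R).as_rotvec()/(np.pi/2)
    return sh.round(3),rv.round(3)
E
python3 - <<'E'
from go import *
s=telemetry.get_state();print(Ro.from_quat(s["eef_rot"]).as_matrix().round(3))
for sg in(1,-1):print(sg,*rel([.35,0,.3],Rt(-.104,np.radians(50),sg)))
E
```

```text
[[ 0.402 -0.     0.916]
 [-0.916  0.002  0.402]
 [-0.002 -1.     0.   ]]
1 [-4.339 -0.613  3.203] [-0.154 -1.582 -0.576]
-1 [-4.339 -0.613  3.203] [ 0.434  0.316 -0.116]
```

>>> apply_moves(
  steps=[1,-1,-0.15,0.74,0.14,0.1,-0.03,1,-1,-0.15,0.74,0.14,0.1,-0.03,1,-1,-0.15,0.74,0.14,0.1,-0.03,1,-1,-0.15,0.74,0.14,0.1,-0.03],
  grip_force=20,
)

```text
time: 0.43
tcp_pos: [0.2591, -0.3989, 0.2525]
eef_rot: [-0.498, 0.374, -0.485, 0.614]
ft_force: [1.3, -0.6, 0.1]
opening: 0.0633
```

Run:
```python
from go import *
print(*rel([.35,0,.3],Rt(-.104,np.radians(50),-1)),telemetry.get_state()["joints"])
```

```text
[-3.621 -0.129  1.958] [ 0.295  0.212 -0.088] [-1.40067819 -0.1125262   1.89730995  0.23198603  1.35732575 -0.13514272]
```

>>> apply_moves(
  steps=[1,-1,-0.15,0.6,0.08,0.1,-0.02,1,-1,-0.15,0.6,0.08,0.1,-0.02,1,-1,-0.15,0.6,0.08,0.1,-0.02,1,-1,-0.15,0.6,0.08,0.1,-0.02],
)

```text
time: 0.77
tcp_pos: [0.2877, -0.29, 0.2793]
eef_rot: [-0.427, 0.38, -0.555, 0.604]
ft_force: [0.2, 0.1, 0.4]
opening: 0.0369
```

Run:
```python
from go import *
print(*rel([.36,0,.3],Rt(-.104,np.radians(50),-1)),telemetry.get_state()["joints"])
```

```text
[-2.814  0.11   1.021] [ 0.218  0.115 -0.056] [-1.37103546 -0.41275448  2.09719395  0.35400449  1.41392635  0.05321706]
```

Run:
```python
from go import *
print(*rel([.42,0.01,.3],Rt(-.104,np.radians(60),-1)))
```

```text
[-2.857  0.319  1.591] [ 0.107  0.119 -0.045]
```

>>> apply_moves(
  steps=[1,-1,0.1,0.6,0.04,0.06,-0.02,1,-1,0.1,0.6,0.04,0.06,-0.02,1,-1,0.1,0.6,0.04,0.06,-0.02,1,-1,0.1,0.6,0.04,0.06,-0.02],
)

```text
time: 1.1
tcp_pos: [0.3389, -0.1843, 0.2889]
eef_rot: [0.388, -0.383, 0.594, -0.591]
ft_force: [0.5, -1.2, 0.4]
opening: 0.0102
```

Run:
```python
from go import *
print(*rel([.42,0.01,.3],Rt(-.104,np.radians(60),-1)),telemetry.get_state()["joints"])
```

```text
[-1.941  0.212  0.795] [ 0.067  0.062 -0.025] [-1.14229697 -0.63369154  2.21893842  0.38143935  1.38085626  0.38620183]
```

>>> apply_moves(
  steps=[1,-1,0.3,0.4,0.03,0.03,-0.01,1,-1,0.3,0.4,0.03,0.03,-0.01,1,-1,0.3,0.4,0.03,0.03,-0.01,1,-1,0.3,0.4,0.03,0.03,-0.01],
)

```text
time: 1.43
tcp_pos: [0.3878, -0.0832, 0.2759]
eef_rot: [0.364, -0.379, 0.615, -0.588]
ft_force: [0.1, 0.6, -0.3]
opening: 0.0005
```

>>> apply_moves(
  steps=[1,-0.9,0.3,0.4,0.03,0.03,-0.01,1,-0.9,0.3,0.4,0.03,0.03,-0.01,1,-0.9,0.3,0.4,0.03,0.03,-0.01,1,-0.9,0.3,0.4,0.03,0.03,-0.01],
)

```text
time: 1.77
tcp_pos: [0.4417, 0.0021, 0.2666]
eef_rot: [0.338, -0.376, 0.638, -0.581]
ft_force: [0.2, 1.0, -0.3]
opening: 0.0005
```

Run:
```python
from go import *
print(telemetry.get_state()["joints"])
R=Rt(-.104,np.radians(50),-1)
print(*rel([.40,0.018,.2],R))
```

```text
[-0.36488198 -0.566969    2.25389518  0.16349646  0.96779037  1.24491103]
[-0.114  0.372 -0.701] [ 0.12   0.002 -0.006]
```

```bash
cat >> go.py <<'E'
an=np.load("an.npy")
def A(f,l,z): c,q=np.cos(an[2]),np.sin(an[2]); return np.array([an[0]+c*f-q*l,an[1]+q*f+c*l,z])
def hook(th,off,eng,p,back=0):
    r=np.hypot(.218,.018);a=np.arctan2(.018,.218)+th
    b=np.array([.07-r*np.cos(a),.1+r*np.sin(a)]); d=np.array([np.cos(p),-np.sin(p)]);n=np.array([np.sin(p),np.cos(p)])
    q=b-off*n+(eng-back)*d; return A(q[0],0,q[1])
E
python3 - <<'E'
from go import *
p=np.radians(50);R=Rt(an[2],p,-1)
for bk in(.09,0):
    P=hook(0,.021,.02,p,bk); print(P.round(3),*rel(P,R))
P0=hook(0,.021,.02,p,.09);print(*rel(hook(0,.021,.02,p,0),R,(P0,R)))
E
```

```text
[0.397 0.019 0.158] [-0.117  0.724 -0.929] [ 0.12   0.001 -0.005]
[0.455 0.013 0.089] [-0.109  1.608 -0.761] [ 0.12   0.001 -0.005]
[-0.   0.9 -0. ] [0. 0. 0.]
```

>>> apply_moves(
  steps=[1,-0.12,0.2,-0.5,0.06,0,0,1,-0.12,0.45,-0.9,0.12,0,0,1,-0.12,0.72,-0.93,0.12,0,0,1,-0.12,0.72,-0.93,0.12,0,0,1,-0.12,0.72,-0.93,0.12,0,0,1,-0.12,0.72,-0.93,0.12,0,0],
)

```text
time: 2.27
tcp_pos: [0.4118, 0.0175, 0.1654]
eef_rot: [0.286, -0.32, 0.672, -0.604]
ft_force: [-0.6, 0.3, -1.1]
opening: 0.0002
```

Run:
```python
from go import *
print(telemetry.get_state()["joints"])
p=np.radians(50);R=Rt(an[2],p,-1)
P=hook(0,.021,.02,p,0); print(P.round(3),*rel(P,R))
d=snap("side","s1"); crop(d,200,100,400,250,4,"s1")
```

```text
[-0.39170811 -0.67204403  2.57689004  0.32282023  0.59787881  1.0792224 ]
[0.455 0.013 0.089] [ 0.002  0.864 -0.145] [ 0.009 -0.002  0.001]
```

View pics/s1.png

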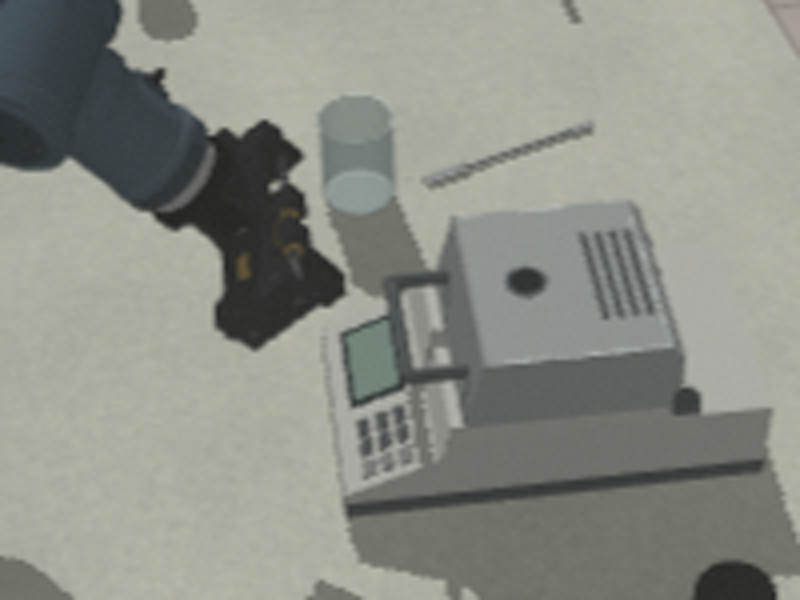

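>>> apply_moves(
  steps=[1,0,0.3,-0.05,0,0,0,1,0,0.3,-0.05,0,0,0,1,0,0.3,-0.05,0,0,0],
)

```text
time: 2.57
tcp_pos: [0.4247, 0.0176, 0.1342]
eef_rot: [0.288, -0.325, 0.669, -0.603]
ft_force: [0.1, -0.6, -0.2]
opening: 0.0004
```

Run:
```python
from go import *
print(telemetry.get_state()["joints"])
for a in(50,58):
  p=np.radians(a);R=Rt(an[2],p,-1)
  P=hook(0,.021,.02,p,0); print(P.round(3),*rel(P,R))
```

```text
[-0.36863307 -0.49485474  2.56414738  0.39232181  0.44833675  1.01062558]
[0.455 0.013 0.089] [ 0.018  0.542 -0.041] [ 0.017 -0.004 -0.002]
[0.451 0.013 0.09 ] [ 0.018  0.512 -0.067] [-0.072 -0.004 -0.002]
```

>>> apply_moves(
  steps=[1,0.02,0.2,-0.06,0,0,0,1,0.02,0.4,-0.06,0,0,0,1,0.02,0.54,-0.05,0,0,0,1,0.02,0.54,-0.05,0,0,0],
)

```text
time: 2.9
tcp_pos: [0.4566, 0.0121, 0.0917]
eef_rot: [0.287, -0.322, 0.67, -0.604]
ft_force: [0.3, 0.1, -0.7]
opening: 0.0005
```

Run:
```python
from go import *
print(telemetry.get_state()["joints"])
p=np.radians(51.5);R=Rt(an[2],p,-1)
for th in(0,.15,.3,.45,.6,.8,1,1.2,1.35):
  P=hook(th,.015,.02,p,0); print(th,P.round(3),*rel(P,R))
d=snap("side","s2"); crop(d,240,120,400,240,5,"s2")
```

```text
[-0.34243092 -0.20218834  2.50843756  0.73073442  0.22778567  0.67117056]
0 [0.459 0.012 0.093] [-0.005  0.003  0.025] [-0.004 -0.003 -0.001]
0.15 [0.464 0.012 0.125] [-0.007 -0.217  0.269] [-0.004 -0.003 -0.001]
0.3 [0.474 0.011 0.157] [-0.009 -0.397  0.542] [-0.004 -0.003 -0.001]
0.45 [0.488 0.009 0.186] [-0.011 -0.535  0.839] [-0.004 -0.003 -0.001]
0.6 [0.507 0.007 0.213] [-0.012 -0.628  1.154] [-0.004 -0.003 -0.001]
0.8 [0.537 0.004 0.244] [-0.015 -0.675  1.588] [-0.004 -0.003 -0.001]
1 [0.574 0.    0.268] [-0.017 -0.636  2.023] [-0.004 -0.003 -0.001]
1.2 [ 0.614 -0.004  0.285] [-0.019 -0.511  2.441] [-0.004 -0.003 -0.001]
1.35 [ 0.646 -0.007  0.292] [-0.02  -0.364  2.734] [-0.004 -0.003 -0.001]
```

View pics/s2.png

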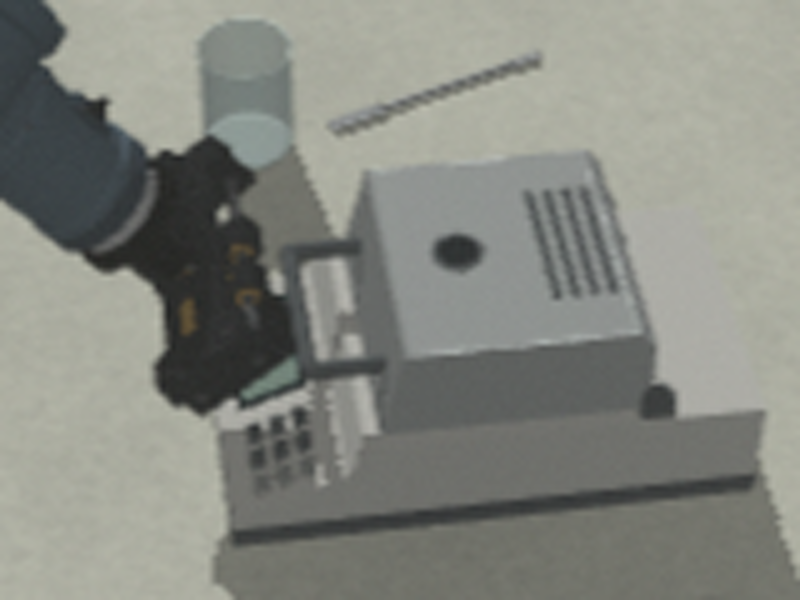

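>>> apply_moves(
  steps=[1,0,0,0.05,0,0,0,1,0,-0.12,0.15,0,0,0,1,0,-0.22,0.27,-0.02,0,0,1,0,-0.31,0.4,-0.03,0,0,1,0,-0.4,0.54,-0.05,0,0],
)

```text
time: 3.37
tcp_pos: [0.4659, 0.0117, 0.1543]
eef_rot: [0.314, -0.352, 0.655, -0.59]
ft_force: [-15.0, 8.9, -1.3]
opening: 0.0004
```

Run:
```python
from go import *
print(telemetry.get_state()["joints"])
p=np.radians(56);R=Rt(an[2],p,-1)
for th in(.3,.45,.6,.7,.8,1,1.2,1.35):
  P=hook(th,.015,.02,p,0); print(th,P.round(3),*rel(P,R))
d=snap("side","s3"); crop(d,240,120,400,240,5,"s3")
```

```text
[-0.31148003 -0.34061956  2.39042083  0.2329924   0.52540147  1.19796949]
0.3 [0.472 0.011 0.157] [-0.     0.014  0.063] [ 0.003 -0.002 -0.001]
0.45 [0.486 0.01  0.186] [-0.001 -0.15   0.346] [ 0.003 -0.002 -0.001]
0.6 [0.505 0.008 0.213] [-0.002 -0.27   0.651] [ 0.003 -0.002 -0.001]
0.7 [0.519 0.006 0.229] [-0.003 -0.325  0.863] [ 0.003 -0.002 -0.001]
0.8 [0.535 0.004 0.244] [-0.004 -0.357  1.079] [ 0.003 -0.002 -0.001]
1 [0.572 0.001 0.268] [-0.005 -0.357  1.516] [ 0.003 -0.002 -0.001]
1.2 [ 0.612 -0.004  0.285] [-0.007 -0.27   1.944] [ 0.003 -0.002 -0.001]
1.35 [ 0.644 -0.007  0.292] [-0.008 -0.15   2.249] [ 0.003 -0.002 -0.001]
```

View pics/s3.png

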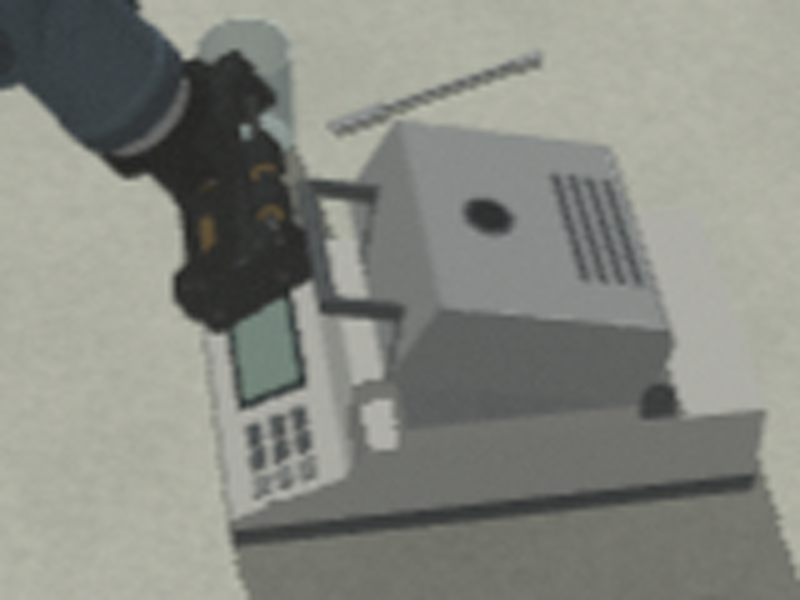

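>>> apply_moves(
  steps=[1,0,-0.09,0.15,0,0,0,1,0,-0.15,0.32,-0.01,0,0,1,0,-0.22,0.48,-0.02,0,0,1,0,-0.27,0.64,-0.03,0,0,1,0,-0.31,0.8,-0.03,0,0,1,0,-0.34,0.96,-0.03,0,0],
)

```text
time: 3.92
tcp_pos: [0.5309, 0.003, 0.243]
eef_rot: [0.324, -0.362, 0.651, -0.584]
ft_force: [-0.9, 1.0, -2.9]
opening: 0.0003
```

Run:
```python
from go import *
print(telemetry.get_state()["joints"])
p=np.radians(59);R=Rt(an[2],p,-1)
for th in(.6,.7,.8,.9,1,1.1,1.2,1.3,1.4):
  P=hook(th,.015,.02,p,0); print(th,P.round(3),*rel(P,R))
d=snap("side","s4"); crop(d,240,120,400,240,5,"s4")
```

```text
[-0.26986154 -0.27982761  2.13633978  0.12746791  0.73862367  1.33926443]
0.6 [0.504 0.008 0.213] [-0.017  0.108 -0.393] [-0.01  -0.003  0.001]
0.7 [0.518 0.006 0.229] [-0.018  0.047 -0.183] [-0.01  -0.003  0.001]
0.8 [0.534 0.005 0.244] [-0.019  0.008  0.032] [-0.01  -0.003  0.001]
0.9 [0.552 0.003 0.257] [-0.02 -0.01  0.25] [-0.01  -0.003  0.001]
1 [0.57  0.001 0.268] [-0.02  -0.006  0.468] [-0.01  -0.003  0.001]
1.1 [ 0.59  -0.001  0.278] [-0.021  0.019  0.685] [-0.01  -0.003  0.001]
1.2 [ 0.61  -0.003  0.285] [-0.022  0.067  0.899] [-0.01  -0.003  0.001]
1.3 [ 0.632 -0.006  0.29 ] [-0.024  0.135  1.106] [-0.01  -0.003  0.001]
1.4 [ 0.653 -0.008  0.293] [-0.025  0.224  1.306] [-0.01  -0.003  0.001]
```

View pics/s4.png

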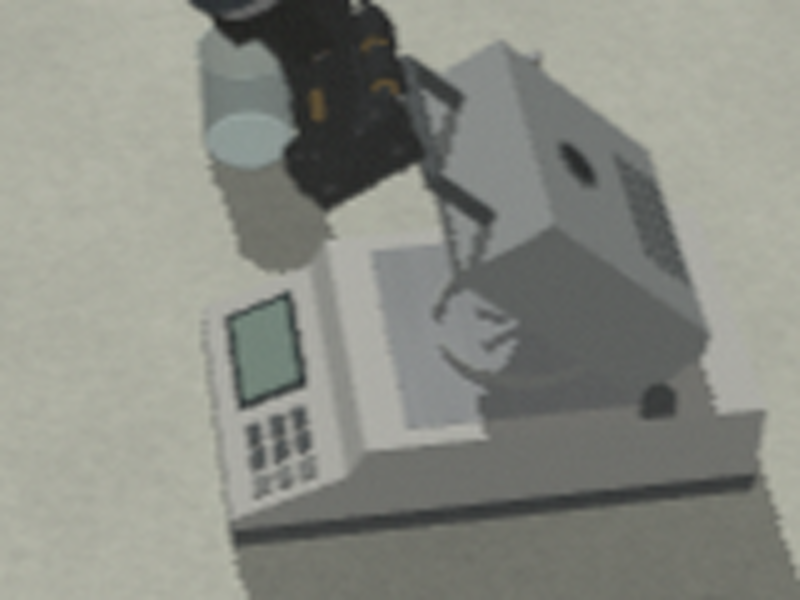

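>>> apply_moves(
  steps=[1,0,0,0.17,0,0,0,1,0,-0.01,0.34,0,0,0,1,0,0,0.5,0,0,0,1,0,0.01,0.66,0,0,0,1,0,0.04,0.8,0,0,0,1,0,0.08,0.93,0,0,0,1,0,0.1,1,0,0,0],
)

```text
time: 4.55
tcp_pos: [0.6221, -0.0073, 0.2884]
eef_rot: [0.323, -0.36, 0.651, -0.584]
ft_force: [0.4, 0.4, 0.5]
opening: 0.0003
```

Run:
```python
from go import *
print(telemetry.get_state()["joints"])
d=snap("side","s5"); crop(d,240,90,400,210,5,"s5")
```

```text
[-0.23747133 -0.09270357  1.88712285  0.09678189  0.79273702  1.39381327]
```

View pics/s5.png

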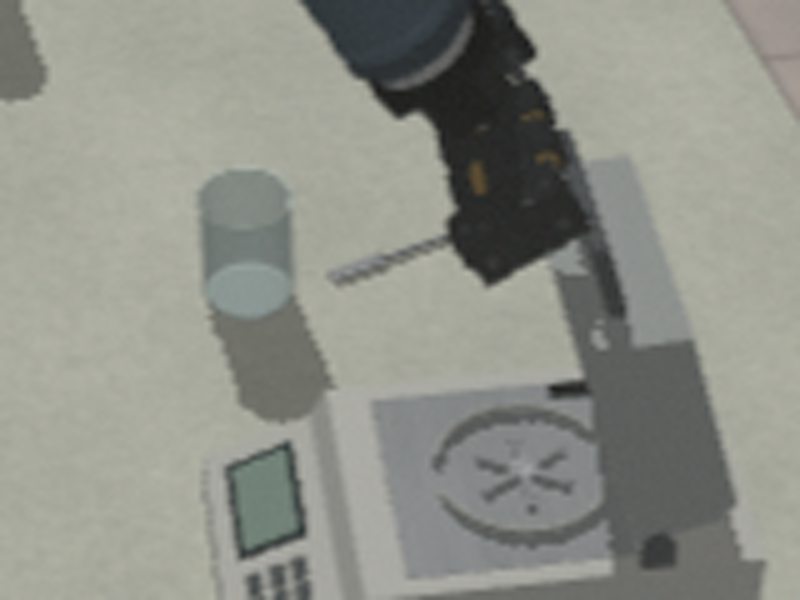

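>>> apply_moves(
  steps=[-1,0,-0.2,-0.3,0,0,0,-1,0,-0.6,-0.8,0,0,0,-1,0,-0.7,-1,0,0,0,-1,0,-0.7,-1,0,0,0],
)

```text
time: 4.93
tcp_pos: [0.4946, 0.008, 0.2918]
eef_rot: [0.324, -0.361, 0.65, -0.585]
ft_force: [-0.6, 0.1, -0.0]
opening: 0.025
```

Run:
```python
from go import *
ho=np.load("ho.npy"); 
g=ho[:2]-.074*np.array([np.cos(ho[2]),np.sin(ho[2])]); print("grip",g)
R=Rt(ho[2],np.pi/2,-1); print(*rel([g[0],g[1],.2],R))
d=snap("side","s6"); crop(d,240,60,440,210,4,"s6")
```

```text
grip [ 0.37715463 -0.28615692]
[ 3.051  0.322 -1.21 ] [-0.354  0.112 -0.033]
```

View pics/s6.png

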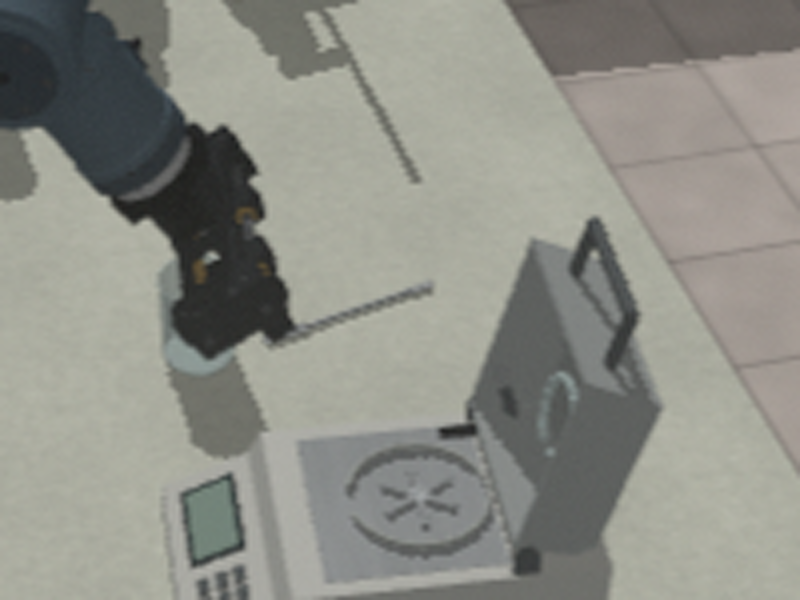

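>>> apply_moves(
  steps=[-1,1,0,-0.4,-0.12,0.04,-0.01,-1,1,0,-0.4,-0.12,0.04,-0.01,-1,1,0,-0.4,-0.12,0.04,-0.01],
)

```text
time: 5.23
tcp_pos: [0.4567, -0.0918, 0.2729]
eef_rot: [0.36, -0.436, 0.628, -0.534]
ft_force: [0.2, 0.2, -0.9]
opening: 0.0492
```

>>> apply_moves(
  steps=[-1,1,0,-0.4,-0.12,0.04,-0.01,-1,1,0,-0.4,-0.12,0.04,-0.01,-1,1,0,-0.4,-0.12,0.04,-0.01],
)

```text
time: 5.48
tcp_pos: [0.4021, -0.1849, 0.2557]
eef_rot: [0.392, -0.508, 0.599, -0.478]
ft_force: [0.6, -0.1, -0.4]
opening: 0.0692
```

Run:
```python
from go import *
ho=np.load("ho.npy"); 
g=ho[:2]-.074*np.array([np.cos(ho[2]),np.sin(ho[2])])
R=Rt(ho[2],np.pi/2,-1); print(*rel([g[0],g[1],.15],R),telemetry.get_state()["joints"])
```

```text
[ 1.061  1.023 -0.187] [-0.112  0.03  -0.013] [-0.77764551 -0.27825114  2.0213826   0.11024011  1.25637848  1.00602015]
```

>>> apply_moves(
  steps=[-1,0.5,0.4,-0.1,-0.06,0.02,-0.01,-1,1,0.8,-0.18,-0.11,0.03,-0.01,-1,1,0.9,-0.18,-0.11,0.03,-0.01,-1,1,0.9,-0.18,-0.11,0.03,-0.01,-1,1,0.9,-0.18,-0.11,0.03,-0.01],
)

```text
time: 5.9
tcp_pos: [0.3769, -0.2768, 0.1589]
eef_rot: [-0.42, 0.568, -0.565, 0.427]
ft_force: [-0.6, 0.3, 0.2]
opening: 0.0885
```

Run:
```python
from go import *
ho=np.load("ho.npy"); 
g=ho[:2]-.074*np.array([np.cos(ho[2]),np.sin(ho[2])])
R=Rt(ho[2],np.pi/2,-1); print(*rel([g[0],g[1],.06],R),telemetry.get_state()["joints"])
d=snap("side","s7"); e=snap("top","t7")
from fit import pose
im=[]
for d,x0,y0,x1,y1 in((d,200,200,400,350),(e,330,180,530,330)):
    a=cv2.resize(d["frame"][:,:,::-1],None,fx=4,fy=4,interpolation=cv2.INTER_CUBIC)
    im.append(a[y0*4:y1*4,x0*4:x1*4])
cv2.imwrite("pics/s7.png",im[0]);cv2.imwrite("pics/t7.png",im[1])
```

```text
[0.099 0.988 0.027] [-0.001  0.001 -0.006] [-0.89460133  0.03121597  1.94391184  0.01028305  1.1707076   0.9583939 ]
```

View pics/s7.png

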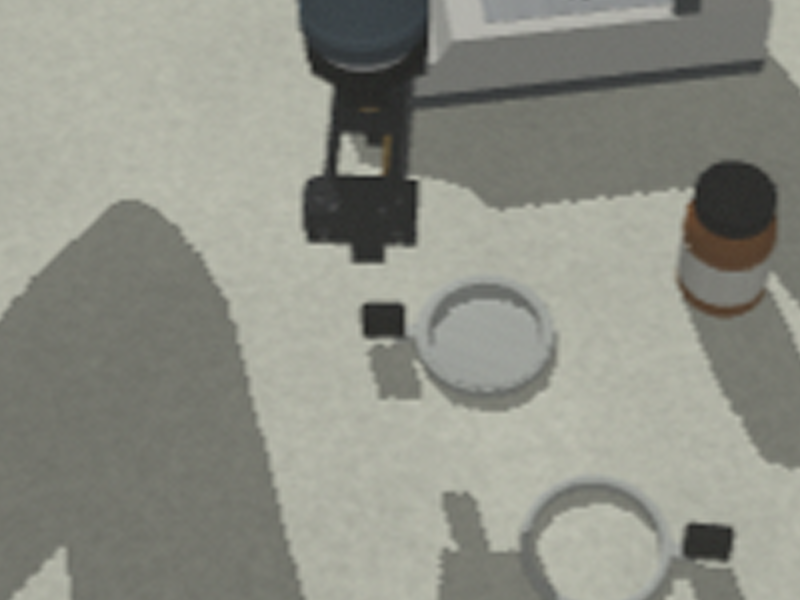

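View pics/t7.png

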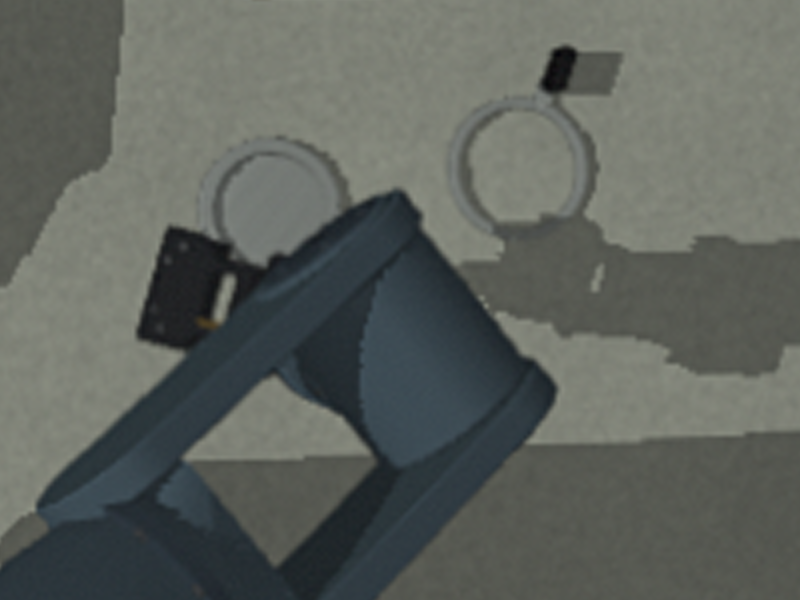

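>>> apply_moves(
  steps=[-1,0.1,0.3,0.03,0,0,-0.01,-1,0.1,0.6,0.03,0,0,-0.01,-1,0.1,0.95,0.03,0,0,-0.01,-1,0.1,0.95,0.03,0,0,-0.01,-1,0.1,0.95,0.03,0,0,-0.01],
)

```text
time: 6.42
tcp_pos: [0.3798, -0.2849, 0.0673]
eef_rot: [0.426, -0.562, 0.568, -0.424]
ft_force: [-0.6, -0.1, 0.1]
opening: 0.088
```

Run:
```python
from go import *
ho=np.load("ho.npy"); 
g=ho[:2]-.074*np.array([np.cos(ho[2]),np.sin(ho[2])])
R=Rt(ho[2],np.pi/2,-1); print(*rel([g[0],g[1],.0095],R))
d=snap("side","s8");crop(d,240,220,400,340,5,"s8")
```

```text
[ 0.015  0.578 -0.026] [-0.004  0.004  0.004]
```

View pics/s8.png

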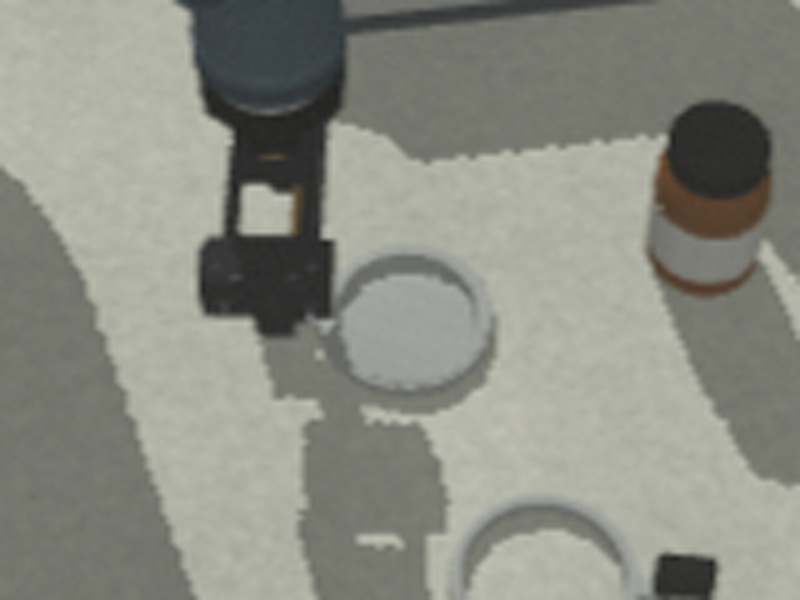

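>>> apply_moves(
  steps=[-1,0.02,0.25,-0.03,0,0,0,-1,0.02,0.45,-0.03,0,0,0,-1,0.02,0.57,-0.03,0,0,0,-1,0.02,0.57,-0.03,0,0,0,-1,0.02,0.57,-0.03,0,0,0],
)

```text
time: 6.88
tcp_pos: [0.378, -0.2892, 0.0121]
eef_rot: [0.425, -0.56, 0.57, -0.424]
ft_force: [1.0, -0.3, 0.0]
opening: 0.0882
```

Run:
```python
from go import *
d=snap("side","s9");crop(d,240,220,400,340,5,"s9");d=snap("top","t9");crop(d,340,190,460,290,6,"t9")
```

```text
(no output)
```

View pics/s9.png

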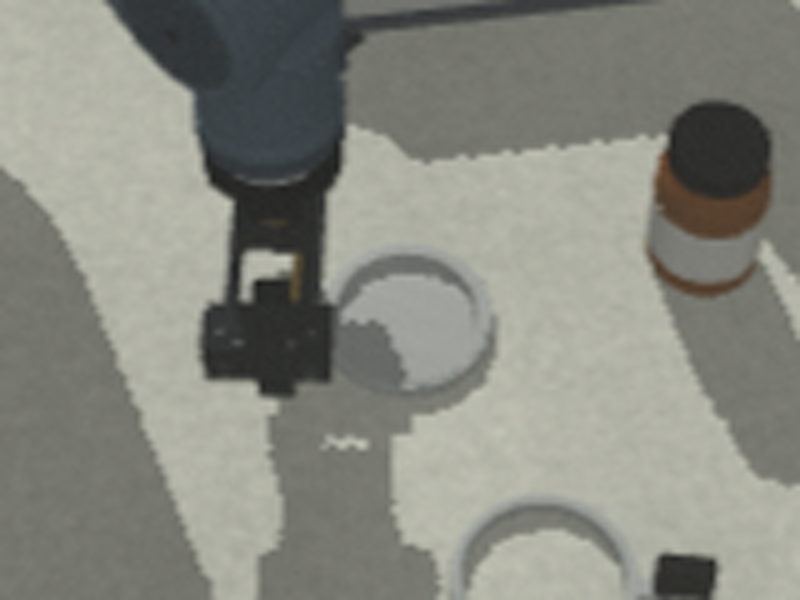

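View pics/t9.png

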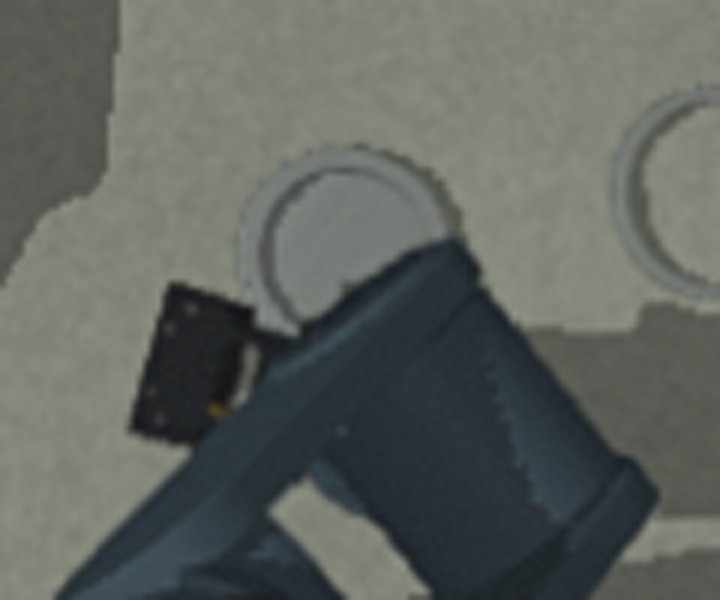

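>>> apply_moves(
  steps=[0.5,-0.03,0,0,0,0,0,0.5,-0.03,0,0,0,0,0,0.5,-0.03,0,0,0,0,0,0.5,-0.03,0,0,0,0,0,0.5,-0.03,0,0,0,0,0,0.5,-0.03,0,0,0,0,0,0.5,-0.03,0,0,0,0,0,0.5,-0.03,0,0,0,0,0],
  grip_force=40,
)

```text
time: 7.65
tcp_pos: [0.3774, -0.2852, 0.0097]
eef_rot: [0.425, -0.562, 0.569, -0.424]
ft_force: [0.5, -0.2, -1.1]
opening: 0.0366
```

>>> apply_moves(
  steps=[0.65,0,0,0,0,0,0,0.75,0,0,0,0,0,0,1,0,0,0,0,0,0,1,0,0,0,0,0,0,1,0,0,0,0,0,0,1,0,0,0,0,0,0],
)

```text
time: 8.15
tcp_pos: [0.3775, -0.2853, 0.0099]
eef_rot: [0.425, -0.561, 0.569, -0.424]
ft_force: [-0.3, -0.5, -0.2]
opening: 0.0116
```

Run:
```python
from go import *
s=telemetry.get_state();print(s["opening"],s["tcp_pos"])
d=snap("side","s10");crop(d,240,220,400,340,5,"s10")
```

```text
0.011614175509441896 [ 0.3775419  -0.28529058  0.00986652]
```

View pics/s10.png

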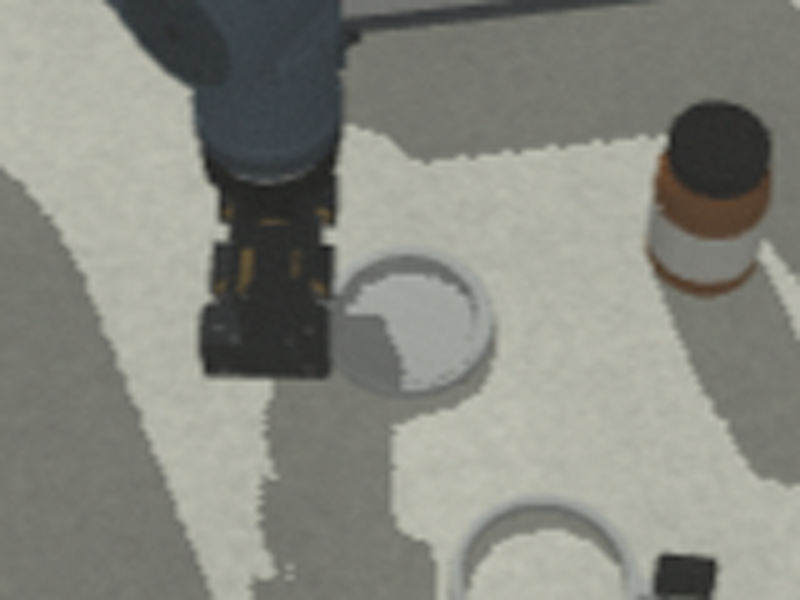

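>>> apply_moves(
  steps=[1,0,-0.05,0,0,0,0,1,0,-0.15,0,0,0,0,1,0,-0.3,0,0,0,0,1,0,-0.48,0,0,0,0,1,0,-0.66,0,0,0,0,1,0,-0.83,0,0,0,0,1,0,-0.95,0,0,0,0,1,0,-1,0,0,0,0],
)

```text
time: 8.87
tcp_pos: [0.3778, -0.2851, 0.1125]
eef_rot: [0.425, -0.56, 0.571, -0.424]
ft_force: [0.6, -0.2, -0.9]
opening: 0.0116
```

>>> apply_moves(
  steps=[1,0,-0.1,0,0,0,0,1,0,-0.25,0,0,0,0,1,0,-0.4,0,0,0,0,1,0,-0.55,0,0,0,0,1,0,-0.7,0,0,0,0,1,0,-0.8,0,0,0,0,1,0,-0.8,0,0,0,0],
)

```text
time: 9.45
tcp_pos: [0.3773, -0.2842, 0.1919]
eef_rot: [0.425, -0.56, 0.571, -0.424]
ft_force: [0.4, 0.5, -0.5]
opening: 0.0114
```

Run:
```python
from go import *
s=telemetry.get_state();print(s["opening"],s["tcp_pos"],s["eef_rot"])
d=snap("side","s11");crop(d,240,100,420,240,4,"s11a");
e=snap("top","t11");crop(e,240,90,340,250,4,"t11a");
uv=proj(d,np.array(s["tcp_pos"]))[0].astype(int);print(uv)
crop(d,uv[0]-60,uv[1]-60,uv[0]+80,uv[1]+50,5,"s11b")
uv=proj(e,np.array(s["tcp_pos"]))[0].astype(int);print(uv)
crop(e,uv[0]-60,uv[1]-60,uv[0]+60,uv[1]+60,5,"t11b")
```

```text
0.011428957271033529 [ 0.37730385 -0.28423546  0.19193115] [ 0.42525356 -0.56027674  0.57058883 -0.42388414]
[293 243]
[403 258]
```

View pics/s11a.png

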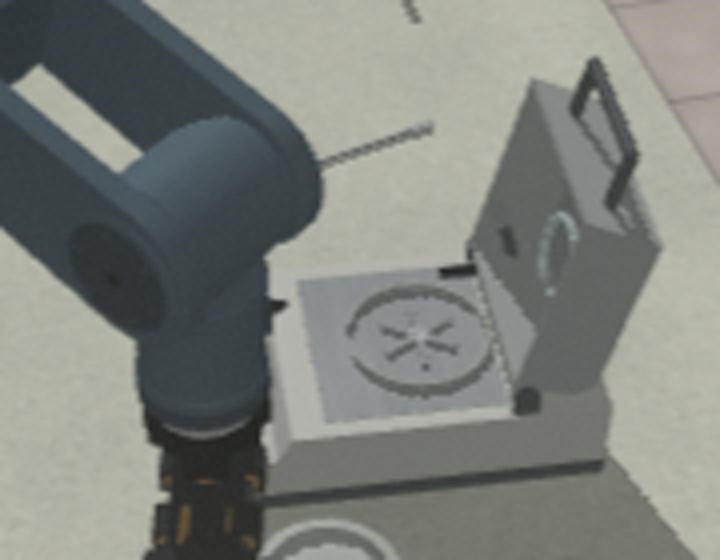

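View pics/t11a.png

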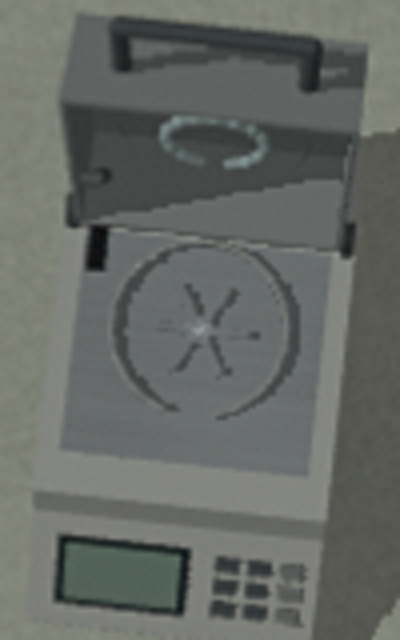

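View pics/s11b.png

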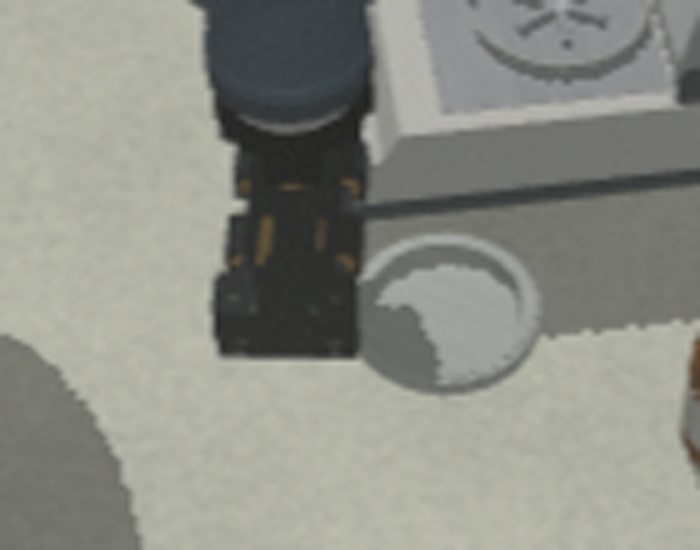

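View pics/t11b.png

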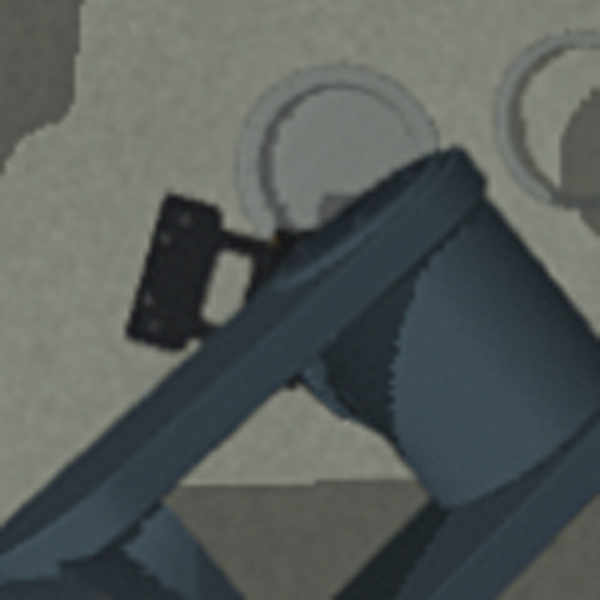

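```bash
cat > ov.py <<'E'
from go import *
from fit import pose,obs,T,S,t,s as s0
from scipy.optimize import least_squares
def holder_pose():
    s=telemetry.get_state();R=Ro.from_quat(s["eef_rot"]).as_matrix();p=np.array(s["tcp_pos"])
    return R,p
def ringpts(R,p,r,h,c=(0,0)):
    # holder axes in tool: x_h = R z (fwd), z_h=-tool y, y_h
    xh=R[:,2];zh=-R[:,1];yh=np.cross(zh,xh)
    o=p-.0099*zh+(.074+c[0])*xh+c[1]*yh
    k=np.linspace(0,2*np.pi,80)
    return o+r*np.cos(k)[:,None]*xh+r*np.sin(k)[:,None]*yh+h*zh
E
python3 - <<'E'
from ov import *
d=load("s11");e=load("t11")
for n,im,uv in(("top",e,(200/4+240-.375,330/4+90-.375)),("side",d,(421/4+240-.375,338/4+100-.375))): print(n,atz(im,[uv],.0915).round(4))
o2=[(e,(200/4+240-.375,330/4+90-.375),(0,0,.0915)),(d,(421/4+240-.375,338/4+100-.375),(0,0,.0915)),
(e,(73/4+240-.375,210/4+90-.375),(.07,.092,.100)),(e,(348/4+240-.375,240/4+90-.375),(.07,-.092,.1)),
(e,(180/4+239.6,408/4+89.6),(-.0557,.016,.094)),(e,(218/4+239.6,417/4+89.6),(-.0557,-.016,.094))]
f=lambda p:np.concatenate([proj(a,pose(p,m))[0]-uv for a,uv,m in obs+o2])
r=least_squares(f,an,loss='soft_l1');print(an,r.x,f(r.x).reshape(-1,2).round(1).tolist())
np.save("an2.npy",r.x)
s=telemetry.get_state();R,p=holder_pose();print(R[:,2],R[:,1], np.arctan2(R[1,2],R[0,2]))
def draw(im,sets,win,fx,out):
    a=cv2.resize(im["frame"][:,:,::-1],None,fx=fx,fy=fx,interpolation=cv2.INTER_CUBIC).copy()
    for P,col in sets: cv2.polylines(a,[np.int32((proj(im,P)+.5)*fx-.5)],False,col,1,cv2.LINE_AA)
    x0,y0,x1,y1=[int(v*fx) for v in win]; cv2.imwrite(f"pics/{out}.png",a[y0:y1,x0:x1])
A2=r.x
k=np.linspace(0,2*np.pi,80)
ch=[(np.array([pose(A2,(.0565*np.cos(q),.0565*np.sin(q),.094)) for q in k]),(0,0,255)),(np.array([pose(A2,(-.0565,y,.094)) for y in(-.016,.016)]),(0,255,0))]
rg=[(ringpts(R,p,.0515,.01),(0,0,255)),(ringpts(R,p,.0515,.0),(255,0,0)),(ringpts(R,p,.044,.01),(0,255,255))]
draw(d,ch+rg,(250,140,400,270),5,"ovs");draw(e,ch+rg,(240,90,450,250),3.8,"ovt")
E
```

```text
top [[ 0.603  -0.0031  0.0915]]
side [[ 0.6077 -0.0076  0.0915]]
[ 0.60529847 -0.00285461 -0.10368788] [ 0.60443166 -0.00364231 -0.10365399] [[2.3, -0.0], [-1.8, -0.2], [0.1, 1.1], [0.2, 0.1], [-0.9, 1.2], [-0.6, 0.1], [-0.2, -0.3], [-0.7, -0.1], [1.3, -0.6], [0.2, -0.5], [-1.3, -0.6], [0.4, -0.6], [0.5, -0.7], [-3.1, 0.0], [-0.6, -0.9]]
[ 0.96027086 -0.27896447  0.00766098] [ 0.00503907 -0.01011462 -0.99993615] -0.28272412975551986
```

View pics/ovs.png

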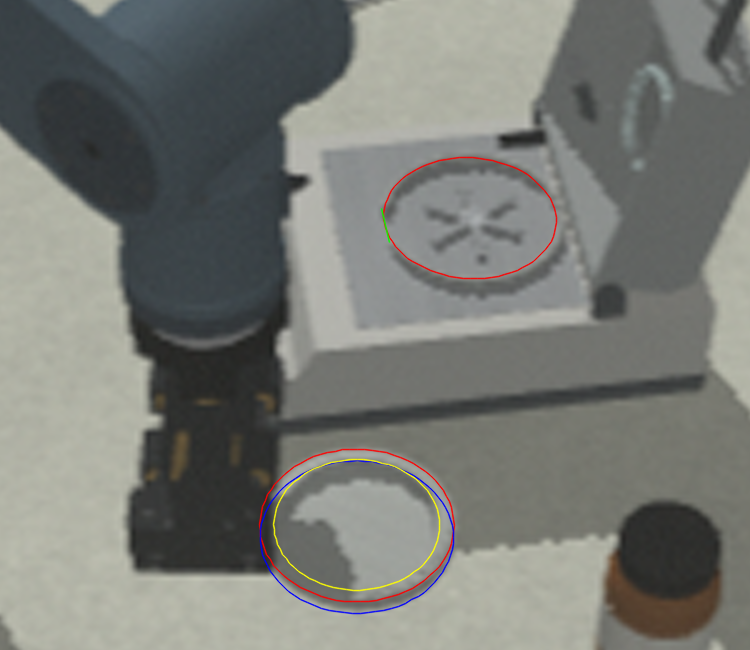

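View pics/ovt.png

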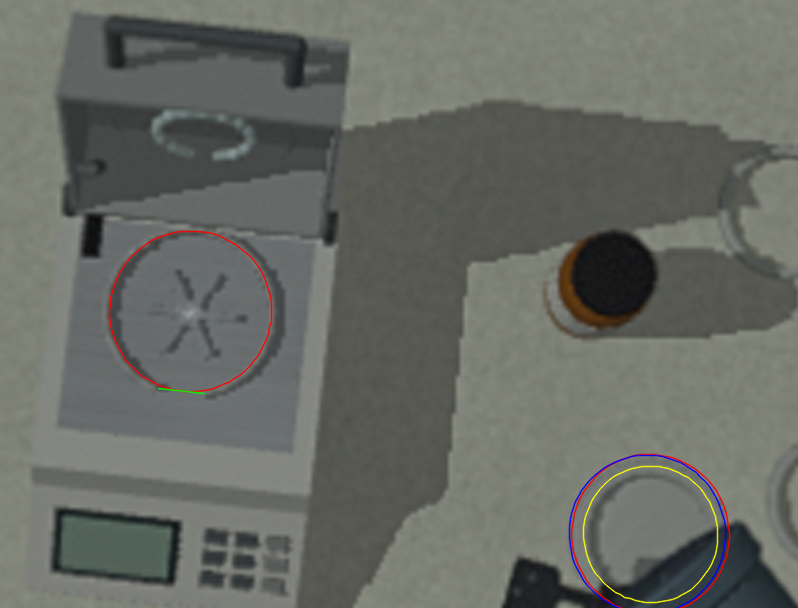

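```bash
cat >> ov.py <<'E'
Rg=Ro.from_quat([0.42525356,-0.56027674,0.57058883,-0.42388414]).as_matrix()
def tgt(c,yaw,z,extra=(0,0)):
    R=Ro.from_euler('z',yaw+.2827).as_matrix()@Rg
    return np.array([c[0]-.074*np.cos(yaw),c[1]-.074*np.sin(yaw),z]),R
E
python3 - <<'E'
from ov import *
print(*rel(*tgt((.605,-.0045),-.104,.19)))
E
```

```text
[-3.183 -0.025  0.689] [ 0.003 -0.114 -0.   ]
```

>>> apply_moves(
  steps=[1,-0.1,0,0.03,0,-0.005,0,1,-0.3,0,0.07,0,-0.012,0,1,-0.55,0,0.12,0,-0.02,0,1,-0.8,0,0.17,0,-0.03,0,1,-1,0,0.22,0,-0.038,0],
)

```text
time: 9.97
tcp_pos: [0.4255, -0.1909, 0.1878]
eef_rot: [0.442, -0.549, 0.555, -0.441]
ft_force: [0.3, 0.0, -1.9]
opening: 0.0119
```

>>> apply_moves(
  steps=[1,-0.25,0,0.05,0,-0.01,0,1,-0.5,0,0.11,0,-0.02,0,1,-0.75,0,0.16,0,-0.03,0,1,-1,0,0.22,0,-0.038,0],
)

```text
time: 10.3
tcp_pos: [0.4688, -0.0985, 0.1871]
eef_rot: [0.459, -0.536, 0.542, -0.457]
ft_force: [1.0, -0.6, -1.1]
opening: 0.0116
```

Run:
```python
from ov import *
print(*rel(*tgt((.605,-.0045),-.104,.19)))
```

```text
[-1.105 -0.036  0.454] [ 0.004 -0.037 -0.001]
```

>>> apply_moves(
  steps=[1,-0.25,0,0.1,0,-0.01,0,1,-0.5,0,0.2,0,-0.02,0,1,-0.7,-0.01,0.3,0,-0.03,0,1,-0.88,-0.02,0.4,0,-0.037,0,1,-0.99,-0.03,0.45,0,-0.037,0,1,-1,-0.03,0.45,0,-0.037,0],
)

```text
time: 10.8
tcp_pos: [0.5301, -0.0073, 0.1899]
eef_rot: [0.475, -0.522, 0.528, -0.472]
ft_force: [-0.6, 0.2, -1.1]
opening: 0.0115
```

Run:
```python
from ov import *
print(*rel(*tgt((.605,-.0045),-.104,.14)))
```

```text
[-0.11   0.498 -0.   ] [ 0.004  0.001 -0.001]
```

>>> apply_moves(
  steps=[1,-0.05,0.1,0,0,0,0,1,-0.11,0.25,0,0,0,0,1,-0.11,0.4,0,0,0,0,1,-0.11,0.52,0,0,0,0,1,-0.11,0.58,0,0,0,0,1,-0.11,0.6,0,0,0,0,1,-0.11,0.6,0,0,0,0],
)

```text
time: 11.38
tcp_pos: [0.5308, 0.0004, 0.1301]
eef_rot: [0.474, -0.522, 0.529, -0.471]
ft_force: [0.1, 0.1, -0.6]
opening: 0.0116
```

```bash
cat > look.py <<'E'
import sys
from ov import *
tag=sys.argv[1]
d=snap("side","s"+tag);e=snap("top","t"+tag)
R,p=holder_pose();print(p.round(4),R[:,1].round(4),np.arctan2(R[1,2],R[0,2]))
A2=np.array([.605,-.0045,-.104]);k=np.linspace(0,2*np.pi,80)
ch=[(np.array([pose(A2,(.0595*np.cos(q),.0595*np.sin(q),.094)) for q in k]),(0,0,255))]
rg=[(ringpts(R,p,.0515,.01),(0,255,255))]
def draw(im,sets,win,fx,out):
    a=cv2.resize(im["frame"][:,:,::-1],None,fx=fx,fy=fx,interpolation=cv2.INTER_CUBIC); b=a.copy()
    for P,col in sets: cv2.polylines(a,[np.int32((proj(im,P)+.5)*fx-.5)],False,col,1,cv2.LINE_AA)
    x0,y0,x1,y1=[int(v*fx) for v in win]; cv2.imwrite(f"pics/{out}.png",np.hstack([b[y0:y1,x0:x1],a[y0:y1,x0:x1]]))
draw(d,ch+rg,(310,150,380,220),5.7,"L"+tag+"s");draw(e,ch+rg,(255,130,325,220),5.7,"L"+tag+"t")
E
python3 look.py 12
```

```text
[5.317e-01 5.000e-04 1.313e-01] [ 0.0061 -0.0104 -0.9999] -0.10581075073572795
```

View pics/L12s.png

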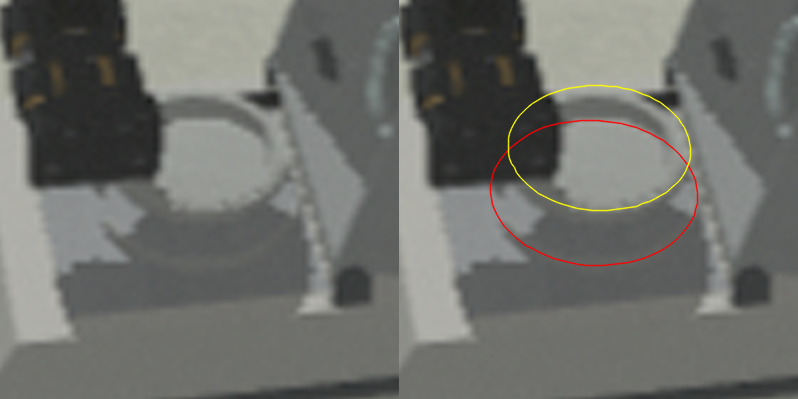

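View pics/L12t.png

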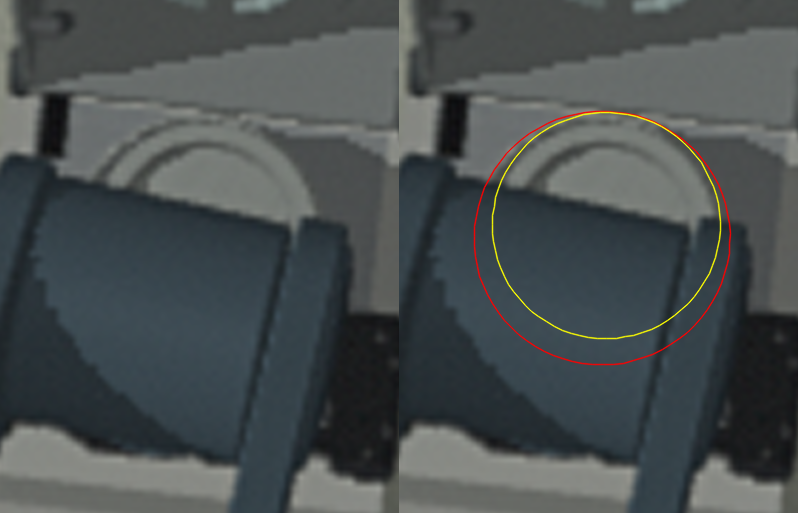

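Run:
```python
from ov import *
def big(n,win,fx,out):
    im=load(n)["frame"][win[1]:win[3],win[0]:win[2],::-1].astype(float)
    lo,hi=np.percentile(im,5),np.percentile(im,99); im=np.clip((im-lo)/(hi-lo)*255,0,255).astype(np.uint8)
    cv2.imwrite(f"pics/{out}.png",cv2.resize(im,None,fx=fx,fy=fx,interpolation=cv2.INTER_CUBIC))
big("t12",(265,140,325,180),13,"B12t"); big("s12",(325,155,375,205),11,"B12s")
```

```text
(no output)
```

View pics/B12t.png

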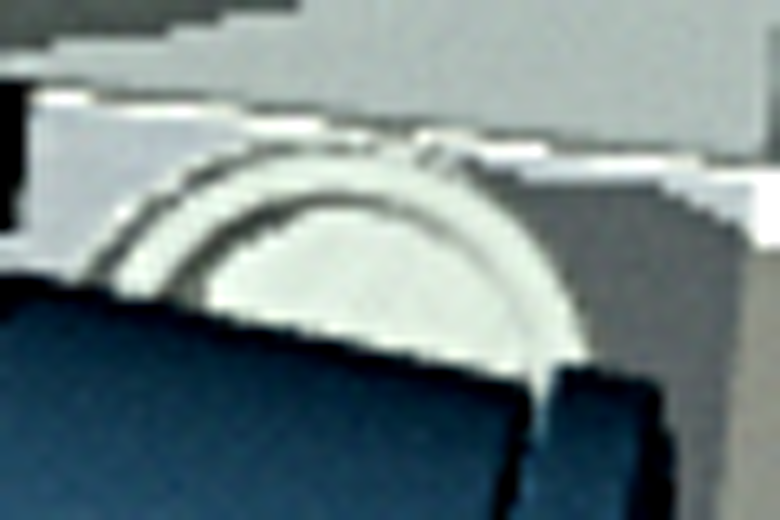

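View pics/B12s.png

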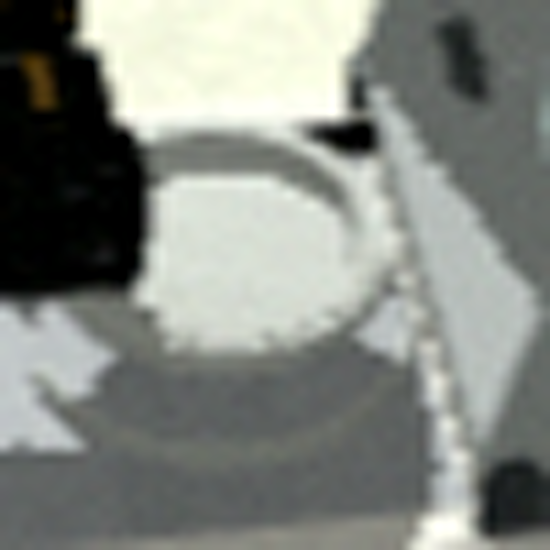

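```bash
cat > rf.py <<'E'
from ov import *
def fit2(d,groups,c0):
    # groups: (pts,z,r); solve centre xy
    def f(c):
        out=[]
        for pts,z,r in groups:
            P=atz(d,pts,z); out.append(np.hypot(P[:,0]-c[0],P[:,1]-c[1])-r)
        return np.concatenate(out)
    r=least_squares(f,c0,loss='soft_l1',f_scale=.001); return r.x,(f(r.x)*1e3).round(1)
E
python3 - <<'E'
from rf import *
e=load("t12");d=load("s12")
p=np.array([.5317,.0005,.1313]);u=p[2]-.0099
conv=lambda L,x0,y0,f:[((a+.5)/f-.5+x0,(b+.5)/f-.5+y0) for a,b in L]
c0=[.605,-.007]
print("pred",p[:2]+.074*np.array([np.cos(-.1058),np.sin(-.1058)]))
print(fit2(e,[(conv([(118,285),(155,235),(230,180),(330,152),(430,175),(500,225),(560,300),(585,345)],265,140,13),u+.01,.0515)],c0))
print(fit2(d,[(conv([(215,124),(300,133),(350,162),(388,215)],325,155,11),u+.01,.0515),(conv([(220,368),(290,355),(350,325)],325,155,11),u,.0515)],c0))
E
```

```text
pred [ 0.60528622 -0.0073146 ]
(array([ 0.59888086, -0.00587296]), array([-1.1, -0.5,  0.3,  1.6,  0.5, -1. , -1.1,  0.2]))
(array([ 0.60129448, -0.00437094]), array([-7.7, -1.9,  0. ,  2.3, -2.3, -2. ,  0.2]))
```

Run:
```python
from rf import *
conv=lambda L,x0,y0,f:[((a+.5)/f-.5+x0,(b+.5)/f-.5+y0) for a,b in L]
p=np.array([.3773,-.2842,.1919]);u=p[2]-.0099
print("pred",p[:2]+.074*np.array([np.cos(-.2827),np.sin(-.2827)]))
print(fit2(load("t11"),[(conv([(238,150),(255,108),(290,77),(340,63),(390,74),(422,105),(438,140)],343,198,5),u+.01,.0515)],[.448,-.305]))
print(fit2(load("s11"),[(conv([(365,278),(395,245),(440,233),(490,243),(530,280),(540,310)],233,183,5),u+.01,.0515),(conv([(525,345),(490,375),(445,393),(400,385)],233,183,5),u,.0515)],[.448,-.305]))
# big view for t12 & overlays with candidate circles
for n,w,f,o,z in(("t12",(265,140,325,180),13,"C12t",.1314),("s12",(325,155,375,205),11,"C12s",.1314)):
    d=load(n); a=cv2.resize(d["frame"][w[1]:w[3],w[0]:w[2],::-1],None,fx=f,fy=f,interpolation=cv2.INTER_CUBIC);a=cv2.convertScaleAbs(a,alpha=1.5)
    k=np.linspace(0,6.283,100)
    for c,col in(((.6053,-.0073),(0,0,255)),((.600,-.005),(0,255,0))):
        for r in(.0515,.044):
            P=np.c_[c[0]+r*np.cos(k),c[1]+r*np.sin(k),k*0+z]; cv2.polylines(a,[np.int32((proj(d,P)-[w[0],w[1]]+.5)*f-.5)],True,col,1,cv2.LINE_AA)
    cv2.imwrite(f"pics/{o}.png",a)
```

```text
pred [ 0.44836263 -0.30484226]
(array([ 0.44496946, -0.30300134]), array([-0. , -0.1, -0.5,  0. ,  1.1, -0.1, -0.8]))
(array([ 0.44735339, -0.30332637]), array([-6.7, -3.1, -1.5, -0.9, -0.8,  0.8, -3.6, -5.8, -1.9, -2. ]))
```

View pics/C12t.png

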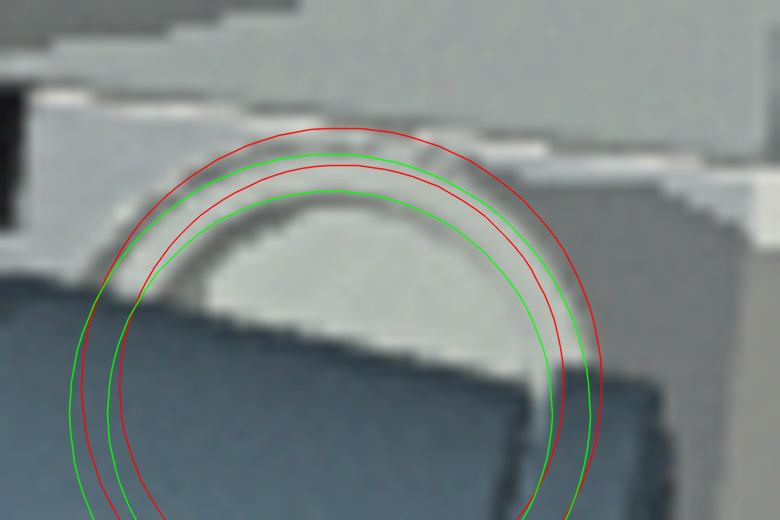

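View pics/C12s.png

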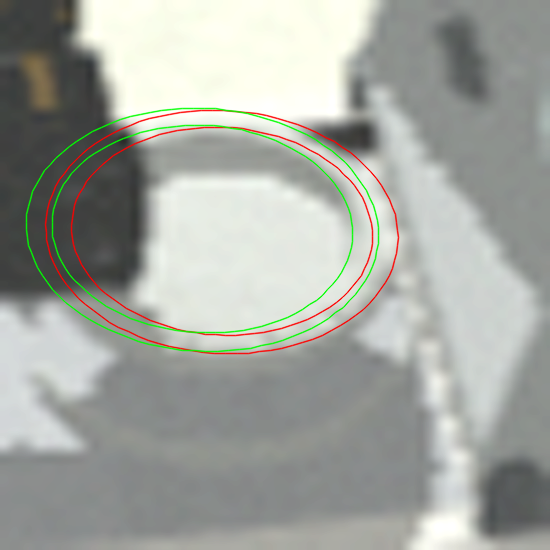

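Run:
```python
from ov import *
print(*rel(*tgt((.608,-.007),-.104,.109)))
```

```text
[-0.007  0.223  0.025] [ 0.002 -0.001 -0.   ]
```

>>> apply_moves(
  steps=[1,0,0.06,0.02,0,0,0,1,0,0.14,0.03,0,0,0,1,0,0.2,0.03,0,0,0,1,0,0.22,0.03,0,0,0,1,0,0.22,0.03,0,0,0],
)

```text
time: 11.9
tcp_pos: [0.5336, 0.0005, 0.1076]
eef_rot: [0.474, -0.522, 0.529, -0.472]
ft_force: [-0.2, 0.9, -0.7]
opening: 0.0116
```

```bash
python3 look.py 13
python3 - <<'E'
from ov import *
def big(n,win,fx,out):
    im=load(n)["frame"][win[1]:win[3],win[0]:win[2],::-1].astype(float)
    lo,hi=np.percentile(im,5),np.percentile(im,99); im=np.clip((im-lo)/(hi-lo)*255,0,255).astype(np.uint8)
    cv2.imwrite(f"pics/{out}.png",cv2.resize(im,None,fx=fx,fy=fx,interpolation=cv2.INTER_CUBIC))
big("t13",(265,140,325,180),13,"B13t"); big("s13",(315,155,375,205),11,"B13s")
E
```

```text
[5.343e-01 4.000e-04 1.085e-01] [ 0.0046 -0.01   -0.9999] -0.10519653347410027
```

View pics/B13t.png

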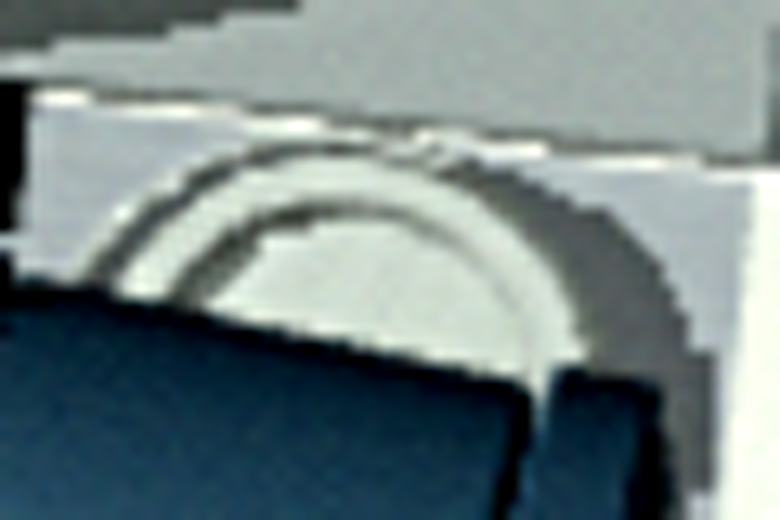

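View pics/B13s.png

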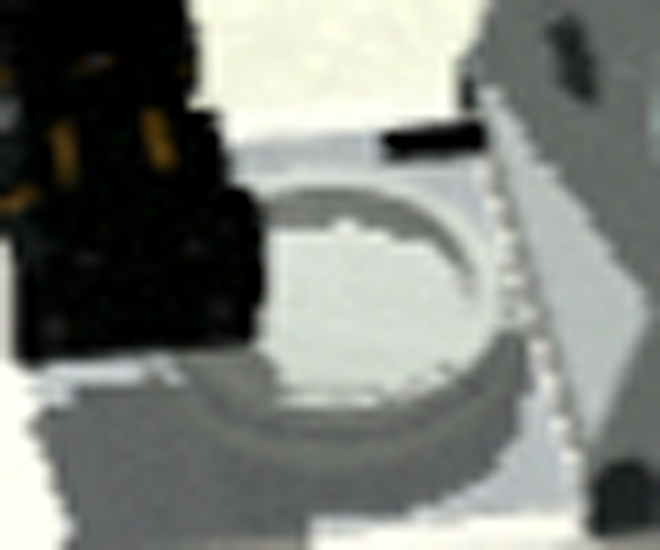

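View pics/L13s.png

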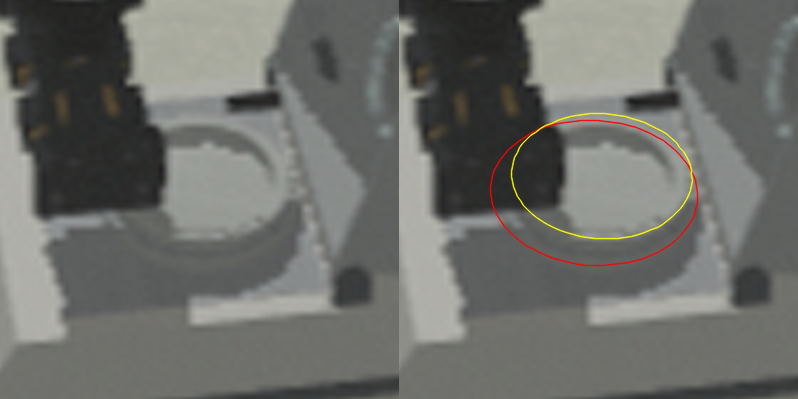

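Run:
```python
from rf import *
conv=lambda L,x0,y0,f:[((a+.5)/f-.5+x0,(b+.5)/f-.5+y0) for a,b in L]
p=np.array([.5343,.0004,.1085]);u=p[2]-.0099
print("pred",p[:2]+.074*np.array([np.cos(-.1052),np.sin(-.1052)]))
h,_=fit2(load("t13"),[(conv([(118,290),(155,240),(200,200),(260,165),(340,155),(420,170),(480,205),(540,265),(580,335)],265,140,13),u+.01,.0515)],[.608,-.007]);print(h,_)
# enlarged draft ring refs
k=np.linspace(0,6.283,100)
for n,w,f,o,cs in(("t11",(260,145,322,200),12,"D11t",[((.603,-.0031),(0,255,0))]),("s11",(322,165,372,205),13,"D11s",[((.6077,-.0076),(0,255,0))]),
   ("t13",(260,145,322,200),12,"D13t",[((.603,-.0031),(0,255,0)),(tuple(h),(0,0,255))]),("s13",(315,160,375,205),12,"D13s",[((.6077,-.0076),(0,255,0)),((.6053,-.0068),(0,0,255)),((.608,-.0075),(255,0,0))])):
    d=load(n); a=cv2.resize(d["frame"][w[1]:w[3],w[0]:w[2],::-1],None,fx=f,fy=f,interpolation=cv2.INTER_CUBIC);a=cv2.convertScaleAbs(a,alpha=1.5)
    for c,col in cs:
        for r,z in ([(.0565,.094),(.0595,.094)] if col==(0,255,0) else [(.0515,u+.01),(.044,u+.01)]):
            P=np.c_[c[0]+r*np.cos(k),c[1]+r*np.sin(k),k*0+z]; cv2.polylines(a,[np.int32((proj(d,P)-[w[0],w[1]]+.5)*f-.5)],True,col,1,cv2.LINE_AA)
    cv2.imwrite(f"pics/{o}.png",a)
```

```text
pred [ 0.6078909  -0.00737045]
[ 0.60322379 -0.00579779] [-0.8 -0.7 -0.2  1.1  0.8  0.4 -0.6 -0.9 -0.2]
```

View pics/D11t.png

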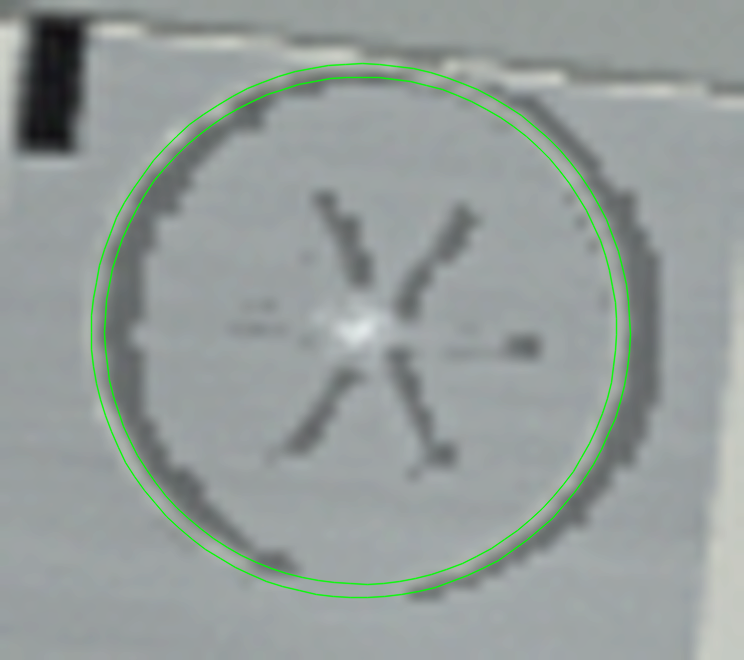

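View pics/D11s.png

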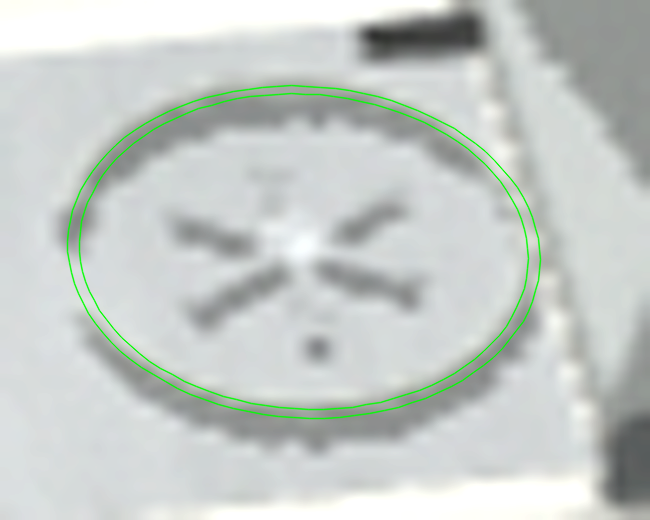

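View pics/D13t.png

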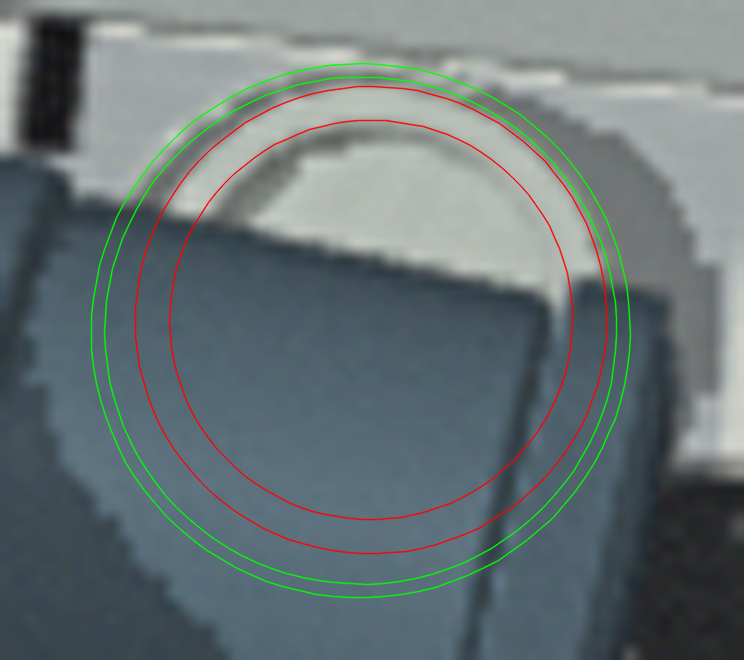

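View pics/D13s.png

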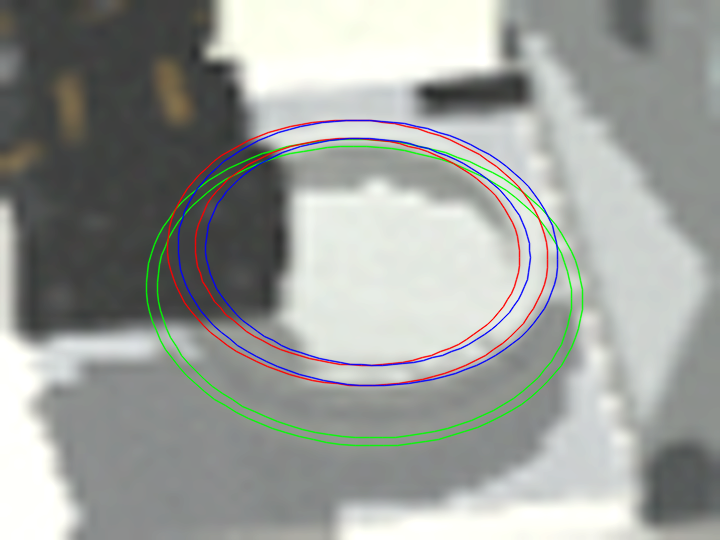

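>>> apply_moves(
  steps=[1,-0.02,0,0,0,0,0,1,-0.03,0,0,0,0,0,1,-0.03,0,0,0,0,0,1,-0.03,0.02,0,0,0,0,1,-0.03,0.02,0,0,0,0],
)

```text
time: 12.42
tcp_pos: [0.5346, 0.0034, 0.1065]
eef_rot: [0.474, -0.522, 0.529, -0.472]
ft_force: [1.0, -0.9, -0.8]
opening: 0.0121
```

```bash
python3 look.py 14
python3 - <<'E'
from rf import *
R,p=holder_pose();u=p[2]-.0099
k=np.linspace(0,6.283,100)
yaw=np.arctan2(R[1,2],R[0,2]);pc=p[:2]+.074*np.array([np.cos(yaw),np.sin(yaw)]);print(pc)
for n,w,f,o,c,h in(("t14",(260,145,322,200),12,"D14t",(.603,-.0031),pc+[-.0047,.0016]),("s14",(315,160,375,205),12,"D14s",(.6077,-.0076),pc+[0,-.004])):
    d=load(n); a=cv2.resize(d["frame"][w[1]:w[3],w[0]:w[2],::-1],None,fx=f,fy=f,interpolation=cv2.INTER_CUBIC);a=cv2.convertScaleAbs(a,alpha=1.5)
    for cc,r,z,col in((c,.0565,.094,(0,255,0)),(h,.0515,u+.01,(0,0,255)),(h,.044,u+.01,(0,0,255))):
            P=np.c_[cc[0]+r*np.cos(k),cc[1]+r*np.sin(k),k*0+z]; cv2.polylines(a,[np.int32((proj(d,P)-[w[0],w[1]]+.5)*f-.5)],True,col,1,cv2.LINE_AA)
    cv2.imwrite(f"pics/{o}.png",a)
E
```

```text
[0.5346 0.0033 0.1066] [ 0.0049 -0.0101 -0.9999] -0.10519521005453823
[ 0.60821185 -0.00445628]
```

View pics/D14t.png

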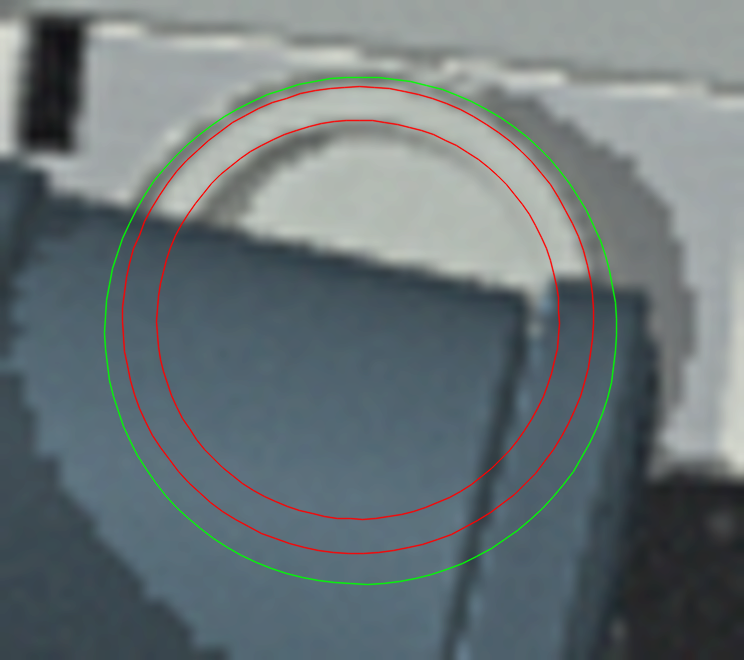

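View pics/D14s.png

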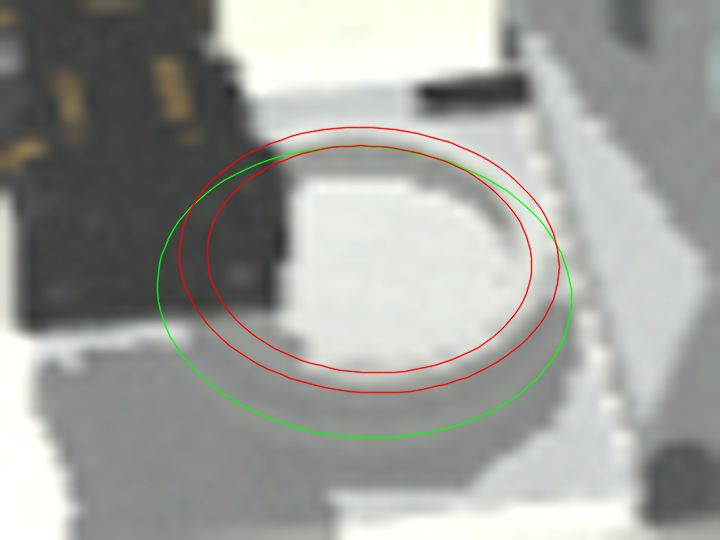

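>>> apply_moves(
  steps=[1,0,0.02,0,0,0,0,1,0,0.04,0,0,0,0,1,0,0.06,0,0,0,0,1,0,0.07,0,0,0,0,1,0,0.07,0,0,0,0],
)

```text
time: 12.93
tcp_pos: [0.5345, 0.0032, 0.0993]
eef_rot: [0.474, -0.522, 0.529, -0.472]
ft_force: [0.8, 0.4, -1.3]
opening: 0.0121
```

>>> apply_moves(
  steps=[1,0,0.01,0,0,0,0,1,0,0.02,0,0,0,0,1,0,0.02,0,0,0,0,1,0,0.02,0,0,0,0],
)

```text
time: 13.27
tcp_pos: [0.5347, 0.0032, 0.0976]
eef_rot: [0.474, -0.522, 0.529, -0.472]
ft_force: [-0.4, 0.1, -0.4]
opening: 0.0113
```

```bash
python3 look.py 15
python3 - <<'E'
from station import telemetry; s=telemetry.get_state();print(s["ft_force"],s["wrist_torque"])
E
```

```text
[0.5348 0.0032 0.0978] [ 0.0052 -0.0102 -0.9999] -0.10523602765357594
[ 0.47880682  0.23401968 -1.84970421] [ 0.04264332  0.06703542 -0.04925279]
```

View pics/L15s.png

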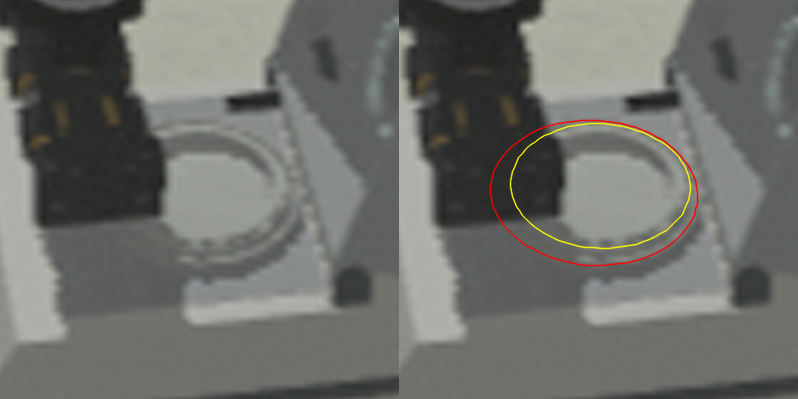

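View pics/L15t.png

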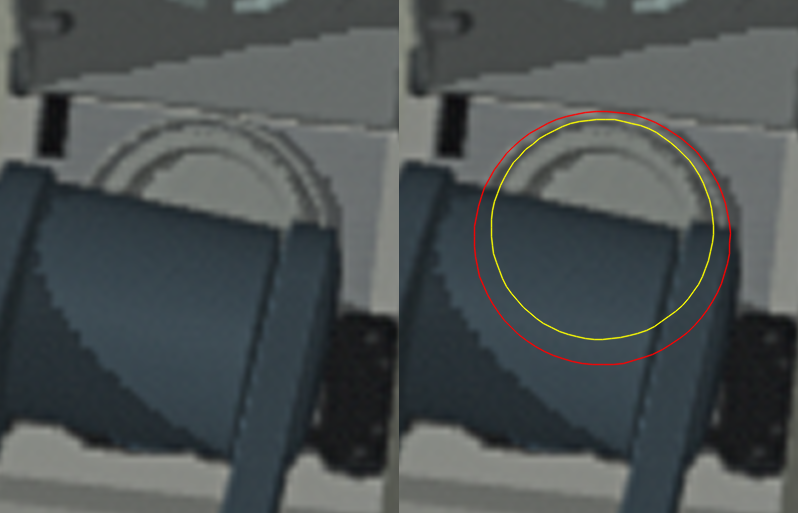

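>>> apply_moves(
  steps=[1,0,0.01,0,0,0,0,1,0,0.02,0,0,0,0,1,0,0.022,0,0,0,0,1,0,0.022,0,0,0,0,1,0,0.022,0,0,0,0],
)

```text
time: 13.78
tcp_pos: [0.5349, 0.0031, 0.0958]
eef_rot: [0.474, -0.522, 0.53, -0.472]
ft_force: [-1.3, -0.4, 3.3]
opening: 0.0119
```

```bash
python3 look.py 16;python3 - <<'E'
from ov import *
s=telemetry.get_state();print(s["ft_force"],s["wrist_torque"])
def big(n,win,fx,out):
    im=load(n)["frame"][win[1]:win[3],win[0]:win[2],::-1].astype(float)
    lo,hi=np.percentile(im,5),np.percentile(im,99); im=np.clip((im-lo)/(hi-lo)*255,0,255).astype(np.uint8)
    cv2.imwrite(f"pics/{out}.png",cv2.resize(im,None,fx=fx,fy=fx,interpolation=cv2.INTER_CUBIC))
big("t16",(265,140,325,180),13,"B16t"); big("s16",(315,155,375,205),11,"B16s")
E
```

```text
[0.5349 0.0031 0.0958] [ 0.0054 -0.0103 -0.9999] -0.10523288713910858
[-1.54260003 -0.36920843  3.6176118 ] [0.09686124 0.20215246 0.04030367]
```

View pics/B16t.png

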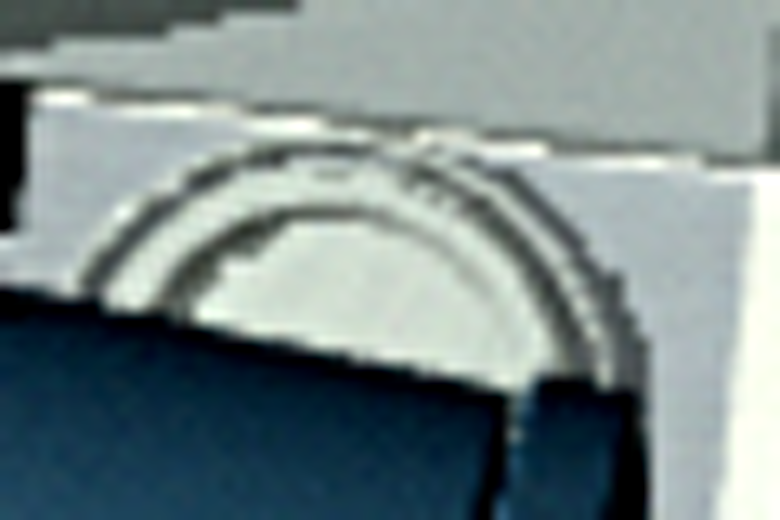

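View pics/B16s.png

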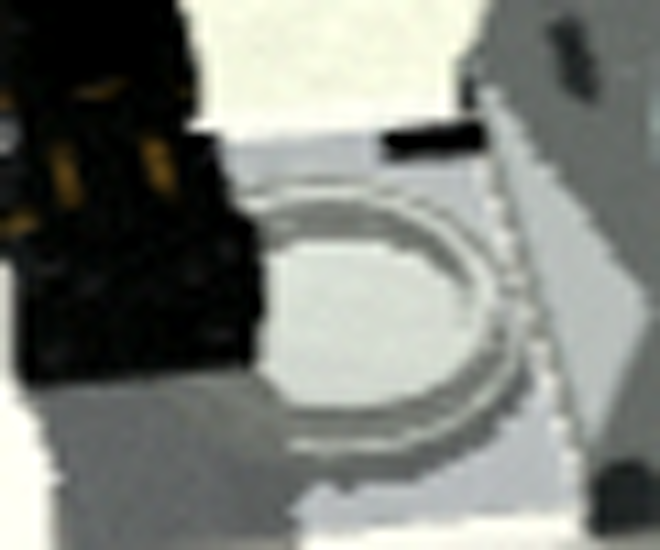

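>>> apply_moves(
  steps=[0.6,0,0,0,0,0,0,0.6,0,0,0,0,0,0,0.6,0,0,0,0,0,0,0.4,0,0,0,0,0,0,0.4,0,0,0,0,0,0,0.4,0,0,0,0,0,0],
)

```text
time: 14.38
tcp_pos: [0.5347, 0.0032, 0.0954]
eef_rot: [0.474, -0.522, 0.529, -0.472]
ft_force: [-0.9, 0.1, 0.0]
opening: 0.0264
```

>>> apply_moves(
  steps=[0.4,0,-0.1,0,0,0,0,0.4,0,-0.3,0,0,0,0,0.4,0,-0.6,0,0,0,0,0.4,0,-0.9,0,0,0,0,0.4,0,-1,0,0,0,0],
)

```text
time: 14.8
tcp_pos: [0.5366, 0.0038, 0.2008]
eef_rot: [0.473, -0.52, 0.531, -0.473]
ft_force: [1.4, -0.5, 0.2]
opening: 0.0265
```

>>> apply_moves(
  steps=[0.4,0.2,-0.3,-0.3,0,0,0,0.4,0.4,-0.4,-0.7,0,0,0,0.4,0.7,-0.4,-1,0,0,0,0.4,1,-0.4,-1,0,0,0,0.4,1,-0.4,-1,0,0,0],
)

```text
time: 15.22
tcp_pos: [0.4223, -0.0884, 0.2365]
eef_rot: [0.473, -0.522, 0.532, -0.47]
ft_force: [0.2, -0.4, 1.0]
opening: 0.0263
```

>>> apply_moves(
  steps=[0.4,0.3,0,0,0,0,0,0.4,0.7,0,0,0,0,0,0.4,1,0,0,0,0,0,0.4,1,0,0,0,0,0],
)

```text
time: 15.55
tcp_pos: [0.4135, -0.188, 0.2371]
eef_rot: [0.473, -0.522, 0.531, -0.47]
ft_force: [0.8, 0.3, 0.6]
opening: 0.0264
```

Run:
```python
from ov import *
d=snap("side","s17");e=snap("top","t17");crop(d,300,140,400,220,7,"s17");crop(e,240,100,330,220,5,"t17")
crop(d,0,0,640,400,1.2,"s17f")
```

```text
(no output)
```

View pics/s17.png

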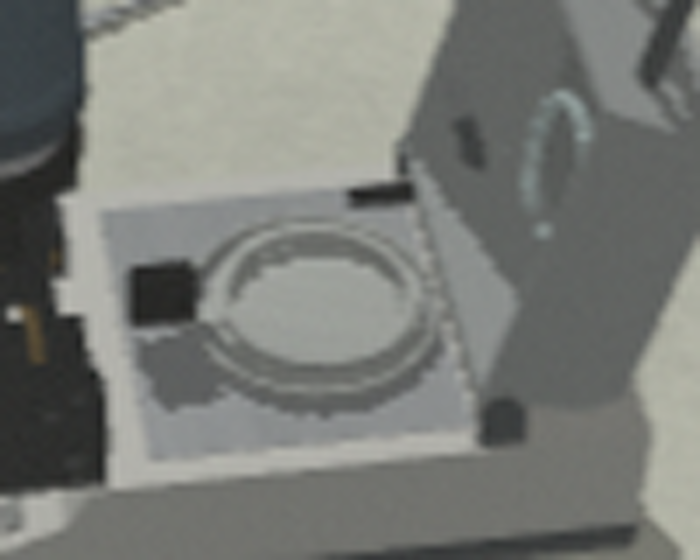

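View pics/t17.png

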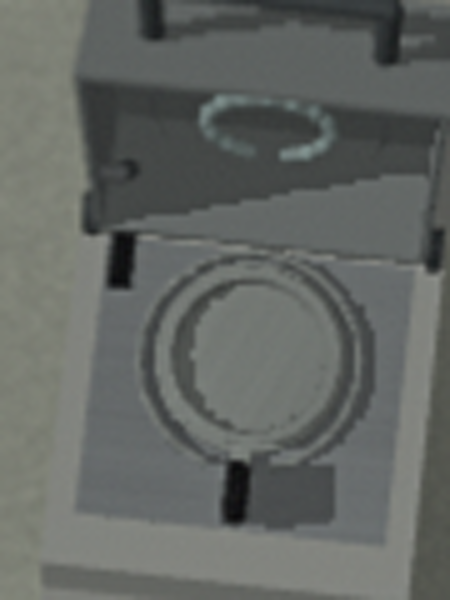

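View pics/s17f.png

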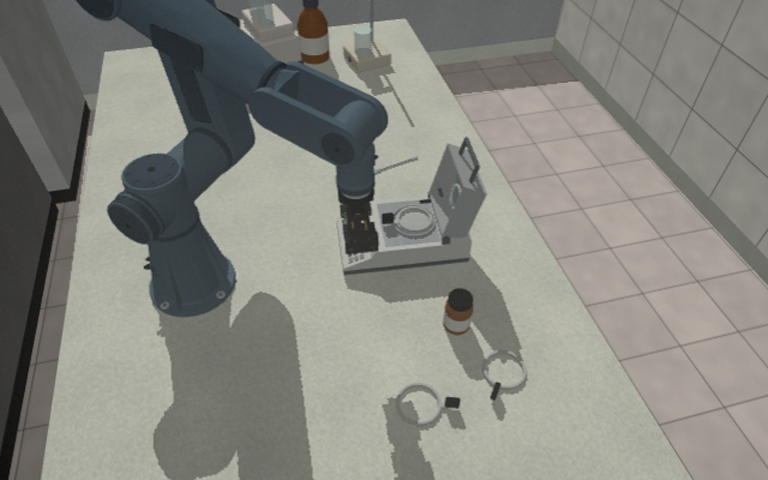

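Run:
```python
from rf import *
k=np.linspace(0,6.283,100);a0=-.104
for n,w,f,o,c in(("t17",(260,140,322,205),11,"E17t",(.603,-.0031)),("s17",(315,155,370,205),12,"E17s",(.6077,-.0076))):
    d=load(n); a=cv2.resize(d["frame"][w[1]:w[3],w[0]:w[2],::-1],None,fx=f,fy=f,interpolation=cv2.INTER_CUBIC);a=cv2.convertScaleAbs(a,alpha=1.5)
    for r,z,col in((.0565,.094,(0,255,0)),(.0515,.096,(0,0,255)),(.0475,.1005,(255,0,0))):
        P=np.c_[c[0]+r*np.cos(k),c[1]+r*np.sin(k),k*0+z]; cv2.polylines(a,[np.int32((proj(d,P)-[w[0],w[1]]+.5)*f-.5)],True,col,1,cv2.LINE_AA)
    cv2.imwrite(f"pics/{o}.png",a)
```

```text
(no output)
```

View pics/E17t.png

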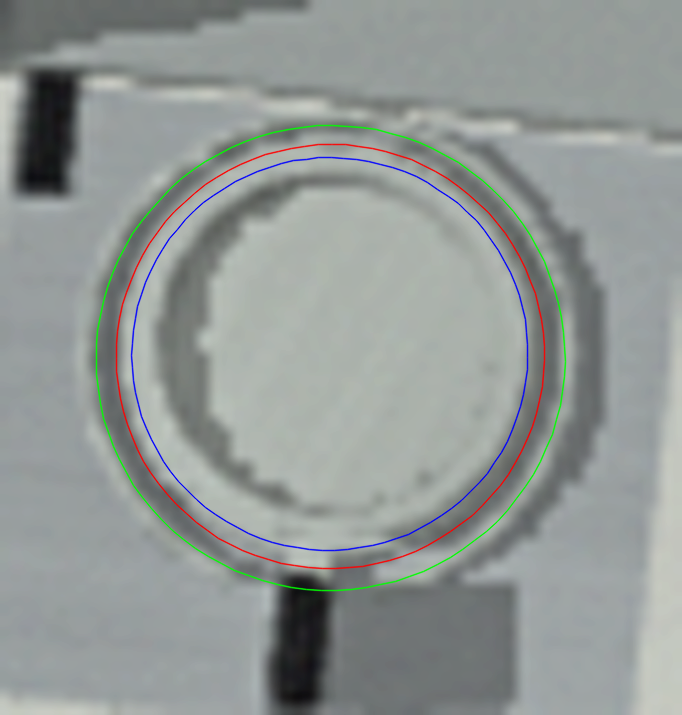

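View pics/E17s.png

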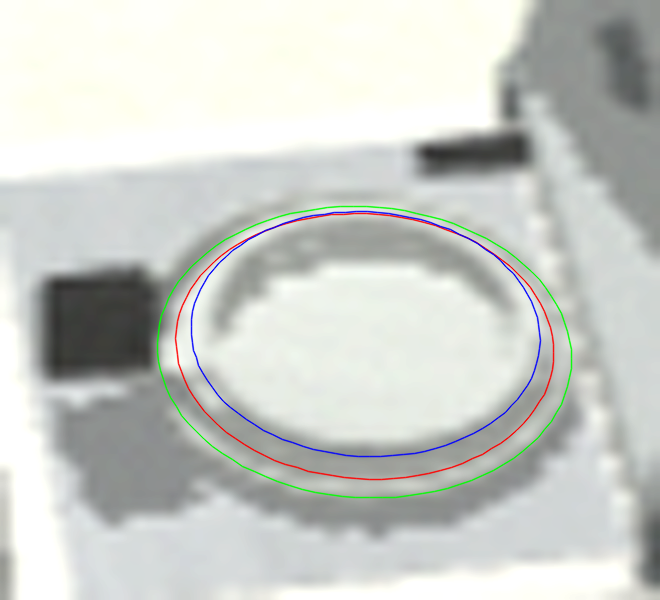

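The overlay shows the holder concentric with the draft ring to within about 2 mm, its grip in the front gap and the dish level. The hood is still open, the bystanders have not moved and the gripper is clear of everything, so I'm handing in.

Run:
```python
from station import order
print(order.close_job())
```

```text
the job is handed in; nothing more can be done
None
```

The hood is wide open and staying there, the holder with its dish is seated in the chamber, and I handed the job in at about 15.7 s of the 56 s allowed. No verdict was reported.

- **Hood:** I hooked the closed fingers under the handle and followed its arc until the hood swung back by itself. The later pictures all show it standing open with the fingers off it. I judged that by eye and did not measure the angle.
- **Holder:** I took the one with the dish, nearest the base at 0.54 m. I gripped it at 40 N, carried it level and lowered it until it touched with about 4 N. The tool height at contact was 95.8 mm, against 95.9 mm expected for a flat seat. I then let go and backed away.
- **Last checks:** the final pictures show the holder within about 2 mm of the ring's centre and its grip in the front gap. The dish looks level on the pan support. The beaker is hidden behind the arm in the last wide view, but the arm went nowhere near it. The jar and spatula look unmoved.
- **Disagreement:** the two cameras differed by about 4 to 5 mm on where the chamber is. I placed the holder by comparing holder and chamber within each camera's own image, which agreed. The dish's exact height was not measured separately.

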